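# Feed the whole brackets into the magazine track with the hand lever

### The arm

A 7-joint arm with a two-finger parallel gripper is mounted at the origin on the work surface. World frame = base frame: x ahead of the robot, y to its left, z up, the work surface at z = 0. Lengths are in m, angles in rad, forces in N, time in s.
With the tool pointing down it reaches from about 0.425 to 0.875 m from the base axis. Payload 9.9 kg.
Tool frame: the origin (TCP) lies between the finger pads; the fingertips stand 25 mm ahead of it and the grasp point (between the pads) lies 6 mm ahead of it (robot.finger_overhang is the distance from the TCP to the fingertips, in m); z points along the fingers, y is the line along which they close (so a half turn about z gives the same grasp; the last joint's range is limited). The gripper opens to 85 mm and grips with 20 to 120 N. Pads are 22 mm wide; open, the fingers measure 114 mm over their backs; the gripper's body (76 mm by 85 mm) begins 54 mm behind the grasp point. The pads swing forward as they close: fully open they stand 13 mm farther back than shut.
Start: joints at [-1.336, 0.576, 0.025, 1.437, -0.015, 1.129, -0.057], TCP at [0.212, 0.641, 0.256] pointing down, gripper open.
Joint ranges: [-2.76, 2.76], [-0.34, 2.15], [-1.52, 1.57], [0.19, 2.46], [-1.09, 4.23], [0.17, 1.99], [-2.82, 2.82]. Speed limits (rad/s): [2.22, 2.22, 3.01, 3.01, 3.14, 3.14, 3.14].

### API

Orientations are given as a 3x3 rotation matrix whose columns are the frame's x, y, z axes.
In Python, from plant import robot gives the robot as it stands.
- The arm moves only by the tool apply_moves, never from a script. Its argument "deltas" is a list of rows, each a list of 3 entries, a list of its own where there are three numbers: the shift along the tool's x, y, z as a fraction of full scale, then the turn, a rotation vector about the tool's x, y, z as a fraction of full scale, then the opening, from -1 (shut) to 1 (fully open). In form: [[[tx, ty, tz], [rx, ry, rz], hand], ...]. A call has 1 to 8 rows; each row is the pose to reach, as a shift and turn from the pose commanded when the call began, along the tool's axes at that moment, turning the shorter way round; what a row does not reach only later rows make up. Full scale, the value 1, is 0.08 m for a shift and 180 degrees for a turn. A row lasts 1/10 s, in which the tool goes at most 50 mm and 8.59 degrees, less where a joint would pass 70% of its speed; a pose out of reach is approached as far as the arm can. A call with a number of a shift or a turn outside -1 to 1 is refused whole. A call with a gripper value outside its range is refused whole. The fingers move at their own pace and stop on an object; the grip force is fixed at half the most. Time passes only in rows, so rows that repeat a pose let the fingers close. It gives the time, the measured TCP pose, the force, the opening and the grip force at its end, in the units of the state.
- robot.state(): the state, without advancing time (a new reading comes with each control period).
- robot.read_camera(name): name is "side" or "top" or "wrist"; returns (picture, depth): 420x560x3 uint8, red, green, blue; 420x560 float32, m along the optical axis (not along the pixel's ray), 0 where there is no reading.
- robot.camera_model(name): a dict with "fx", "fy", "cx", "cy" (pixels), "eye" and "rotation" of the camera in the world. Camera axes: x right, y up, looking along -z (the intrinsics and any distortion apply to the point x, -y, -z); pixel columns grow to the right and rows downward; lengths in m; the calibration is good to about 2 mm. A picture is of the moment at which its call begins: read the wrist's pose just before it. camera_model takes no time and is no camera call; for the wrist camera it gives the pose at the moment of the call.
- robot.finish_job(): hands the job in; it is judged then, once.
Trained networks look in the newest picture that a camera, given by its name, has taken for a name from the list of things; names that differ only in an ending like _2 or _b are one class to them, and where a whole thing is asked for, a point or a joint stands for the part that bears it (a point fixed in the world has none). Each returns a list of dicts, best first, with "confidence" (0 to 1); they miss things now and then, are a little off and sometimes report something else, mostly with a low value. They report only what shows in the picture. A call takes as long as a camera call.
- robot.regions_of(camera, thing): "pixels" (420x560 bool, what is visible of it) and "xy" ([column, row] in pixels, amid what is visible of it).
The state is a dict: "time": time; "joint_positions": joint angles; "qvel": joint speeds; "tau": joint torques, N m; "tool_pos": TCP position; "tool_rot": TCP orientation; "force": force on the tool from outside, world axes, zero at the start; "wrist_torque": the same for the moment, N m; "opening": opening from 0.0 (shut) to 1.0 (fully open); "finger_force": force on a finger pad.
Only numpy, scipy, OpenCV 4.12 (cv2) and the standard library are available. Lean on these libraries where they do the work, as an engineer would, in place of code of your own. Each camera call takes 0.05 s, during which the arm holds its last target. There are 200 camera calls.

### The job

Clear the green brackets off the dark mat. Every whole one (wings on both sides of the boss) goes into the feeder's track, one at a time: set it in the open nest with its wings across the channel, swing the sprung lever all the way to its stop and let it go back home; only the lever, never the fingers, may move a bracket along under the strips. Put every bracket with a wing missing in the blue scrap box, and leave the other things on the bench where they are.

Things in the scene. Friction and masses are not known exactly. Their poses are not given: they have to be found in the camera images.
- bracket1: whole olive-green bracket: flat base plate 44 mm (own x) by 64 mm (own y), 8 mm thick, and on its middle a square boss 26 x 26 mm, top 36 mm above the underside; a wing with a screw hole sticks out 19 mm on BOTH sides of the boss. Loose, 40 to 85 g. Starts upright on the dark mat. Origin: centre of the underside, below the boss. May be absent (None)
- bracket2: whole olive-green bracket: flat base plate 44 mm (own x) by 64 mm (own y), 8 mm thick, and on its middle a square boss 26 x 26 mm, top 36 mm above the underside; a wing with a screw hole sticks out 19 mm on BOTH sides of the boss. Loose, 40 to 85 g. Starts upright on the dark mat. Origin: centre of the underside, below the boss. May be absent (None)
- bracket3: whole olive-green bracket: flat base plate 44 mm (own x) by 64 mm (own y), 8 mm thick, and on its middle a square boss 26 x 26 mm, top 36 mm above the underside; a wing with a screw hole sticks out 19 mm on BOTH sides of the boss. Loose, 40 to 85 g. Starts upright on the dark mat. Origin: centre of the underside, below the boss. May be absent (None)
- bracket4: whole olive-green bracket: flat base plate 44 mm (own x) by 64 mm (own y), 8 mm thick, and on its middle a square boss 26 x 26 mm, top 36 mm above the underside; a wing with a screw hole sticks out 19 mm on BOTH sides of the boss. Loose, 40 to 85 g. Starts upright on the dark mat. Origin: centre of the underside, below the boss. May be absent (None)
- short1: faulty olive-green bracket: like a whole one, but its +y wing is missing, so the base plate (44 mm along x) runs from y = -32 to only +13 mm, flush with the boss. Loose, 40 to 85 g. Starts upright on the dark mat. Origin: on the underside, below the middle of the boss. May be absent (None)
- short2: faulty olive-green bracket: like a whole one, but its +y wing is missing, so the base plate (44 mm along x) runs from y = -32 to only +13 mm, flush with the boss. Loose, 40 to 85 g. Starts upright on the dark mat. Origin: on the underside, below the middle of the boss. May be absent (None)
- nest (a point): on the fixed grey lever feeder (base 390 x 110 x 20 mm): centre of the open nest's floor, 20 mm above the bench. x = feed direction, y = across, away from the lever handle, z up. Channel 70 mm wide (y = +-35) between guides 8 mm high. A bracket goes in flat, its y along nest y, either way round, centred here within some mm
- track (a point): mouth of the feeder's track, on its floor, 36 mm beyond the nest along nest x, same axes. The channel goes on for 206 mm to an end stop (room for 4 brackets in a row), with an aluminium keeper strip over each side: underside 11, top 14 mm above the floor, slot of 38 mm between for the bosses. A full stroke brings a bracket's centre to 18 mm past this point and shoves on those ahead
- pusher (a point): middle of the front face of the feeder's low steel pusher, at its lower edge, 24 mm behind the nest centre when home; 64 mm wide, 8 mm thick, top 11.5 mm above the nest floor; travels 56 mm forward along nest x with the lever. Behind it stands the lever housing, from 65 to 135 mm behind the nest centre, 70 mm wide, top 30 mm above the nest floor
- lever (a joint): angle of the feeder's sprung hand lever (rad): 0 = home, where the spring keeps it, 1.1 = at its stop; counter-clockwise seen from above. It drives the pusher forward in proportion and springs back to 0 when let go; about 3 N at the handle
- lever_handle (a point): top centre of the lever's upright black round handle, 14 mm diameter; the free handle is 43 mm tall above the flat steel arm; top 111 mm above the bench. Moves with the lever
- lever_hinge (a point): point on the lever's vertical hinge axis, on top of the housing, 54 mm above the bench; the handle is 100 mm from this axis and at home stands at angle -2.18 rad about it in the nest's axes (x = -57, y = -82 mm from the hinge), at the stop at -1.08 rad (x = +47, y = -88 mm)
- scrap_box: open blue plastic box, fixed, 120 mm (x) by 200 mm (y) by 45 mm high, walls 4 mm, floor 4 mm. Origin: centre of its underside
- knife: trimming spatula with blue handle, 170 mm long, lying between the brackets; loose, not part of the job. Origin: its underside, near its middle
- bowl: steel bowl, 150 mm across, 60 mm high; loose, not part of the job. Origin: its underside, near its middle
- bottle: bottle, 52 mm diameter, 130 mm high; loose, not part of the job. Origin: its underside, near its middle
- brush: cleaning brush, 180 mm long, lying; loose, not part of the job. Origin: its underside, near its middle
- cup: white plastic cup, 70 mm across, 75 mm high; loose, not part of the job. Origin: its underside, near its middle
- driver: screwdriver, 170 mm long, lying; loose, not part of the job. Origin: its underside, near its middle

How it is judged:
On the way, in this order (a step that is already met when the one before it is completed fails the run):
1. the lever is swung to its stop (value of joint lever above 1 rad), for 0.1 s.
2. the lever is let back home (value of joint lever below 0.08 rad), for 0.2 s.
At the end, for the whole second after the job is handed in: Every whole bracket present lies flat in the track at least 48 mm beyond the nest's centre (a full stroke gives about 54), within 8 mm of the track's middle line; every faulty bracket present lies in the scrap box; all at rest; the lever is home (below 0.08 rad) (x of bracket1 in the frame of nest between 0.048 and 0.25 m and y of bracket1 in the frame of nest between -0.008 and 0.008 m and z of bracket1 in the frame of nest between -0.006 and 0.006 m and linear speed of each of bracket1, bracket2, bracket3, bracket4, short1, short2 below 0.03 m/s and x of bracket2 in the frame of nest between 0.048 and 0.25 m and y of bracket2 in the frame of nest between -0.008 and 0.008 m and z of bracket2 in the frame of nest between -0.006 and 0.006 m and x of bracket3 in the frame of nest between 0.048 and 0.25 m and y of bracket3 in the frame of nest between -0.008 and 0.008 m and z of bracket3 in the frame of nest between -0.006 and 0.006 m and x of bracket4 in the frame of nest between 0.048 and 0.25 m and y of bracket4 in the frame of nest between -0.008 and 0.008 m and z of bracket4 in the frame of nest between -0.006 and 0.006 m and x of short1 in the frame of scrap_box between -0.056 and 0.056 m and y of short1 in the frame of scrap_box between -0.096 and 0.096 m and z of each of short1, short2 in the frame of scrap_box below 0.05 m and x of short2 in the frame of scrap_box between -0.056 and 0.056 m and y of short2 in the frame of scrap_box between -0.096 and 0.096 m and value of joint lever below 0.08 rad); the robot touches nothing.
It fails at once if a bracket that is under the track's keeper strips is pushed or pulled by the fingers instead of by the lever ((contact force between the fingers and bracket1 above 1 N and x of bracket1 in the frame of nest between 0.035 and 0.25 m and y of bracket1 in the frame of nest between -0.03 and 0.03 m and z of bracket1 in the frame of nest below 0.008 m) or (contact force between the fingers and bracket2 above 1 N and x of bracket2 in the frame of nest between 0.035 and 0.25 m and y of bracket2 in the frame of nest between -0.03 and 0.03 m and z of bracket2 in the frame of nest below 0.008 m) or (contact force between the fingers and bracket3 above 1 N and x of bracket3 in the frame of nest between 0.035 and 0.25 m and y of bracket3 in the frame of nest between -0.03 and 0.03 m and z of bracket3 in the frame of nest below 0.008 m) or (contact force between the fingers and bracket4 above 1 N and x of bracket4 in the frame of nest between 0.035 and 0.25 m and y of bracket4 in the frame of nest between -0.03 and 0.03 m and z of bracket4 in the frame of nest below 0.008 m)).
It fails at once if another thing on the bench (trimming spatula, bowl, bottle, brush, cup, screwdriver) is moved more than 5 cm (distance of any of knife, bowl, bottle, brush, cup, driver from where it was at the start of the episode above 0.05 m).
Of bracket1, bracket2, bracket3, bracket4 only 3 to 4 are there at a start; the rules pass over those that are not, and their reading is None.
Of short1, short2 only 1 to 2 are there at a start; the rules pass over those that are not, and their reading is None.
At some moment in a run one of bracket1, bracket2, bracket3, bracket4, short1, short2 may be knocked a few centimetres aside while the robot is not near it.
Once in a run the grip may slacken for a moment while it holds something.
It also fails if it takes over 210 s, if anything falls off the work surface, if the arm or the gripper's body presses on something with over 40 N, if the wrist force passes 120 N, or if a joint passes its speed limit or range.

## Working session

There is one attempt and no reset: what is moved stays moved. The work goes in short steps, Python scripts to look and compute and a tool call to move; the robot and the scene stay as the last step left them, time stands still between calls to the robot, and variables do not carry over. Pictures are saved under pics/ and viewed, at most 14 in all, crops included, and the job is handed in when it is done.

Besides the shell and the picture viewer there is one more tool, called after "Emit:" by a JSON object that holds its "api" and its "payload", one argument or row to a line. apply_moves: Moves the arm, as the interface text tells. Its arguments: {"type":"object","properties":{"deltas":{"type":"array","items":{"type":"array"}}},"required":["deltas"]}

```bash
mkdir -p pics; ls; cat > h.py <<'E'
import numpy as np, cv2
from plant import robot
def world(m,u,v,d):
    x=(u-m['cx'])/m['fx']*d; y=(v-m['cy'])/m['fy']*d
    return np.stack([x,-y,-d*np.ones_like(x)],-1)@np.array(m['rotation']).T+np.array(m['eye'])
def cloud(cam):
    m=robot.camera_model(cam); p,d=robot.read_camera(cam)
    v,u=np.mgrid[:420,:560].astype(float)
    return p,d,world(m,u,v,d),m
def save(p,n): cv2.imwrite('pics/'+n,p[:,:,::-1])
E
python3 - <<'E'
from h import *
s=robot.state(); print(s['time'],s['tool_pos'],s['tool_rot'],s['opening'])
for c in('top','side'):
    p,d,w,m=cloud(c); save(p,c+'0.png'); print(c,m)
    np.savez(c+'0.npz',p=p,d=d,w=w)
E
```

```text
pics
0.0 [0.21142424 0.64060384 0.25543948] [[-9.49617090e-01  3.13412178e-01 -4.34109421e-04]
 [ 3.13412465e-01  9.49615736e-01 -1.60636826e-03]
 [-9.12182379e-05 -1.66149006e-03 -9.99998616e-01]] 0.9995974140024841
top {'fx': 398.09954578918996, 'fy': 398.09954578918996, 'cx': 279.66963183344075, 'cy': 210.35542800387995, 'eye': array([ 0.37017959, -0.06550026,  1.07259703]), 'rotation': array([[ 0.09718779,  0.97422619, -0.20356291],
       [-0.99525821,  0.0943202 , -0.02376531],
       [-0.0039527 ,  0.20490735,  0.97877339]])}
side {'fx': 396.3578957318714, 'fy': 396.3578957318714, 'cx': 274.0868138502609, 'cy': 209.5891282274469, 'eye': array([-0.06156821, -0.89125416,  0.70365529]), 'rotation': array([[ 0.79063968,  0.30959305, -0.52824335],
       [-0.61220434,  0.41344265, -0.67399631],
       [ 0.00973375,  0.8562811 ,  0.51641837]])}
```

View pics/top0.png

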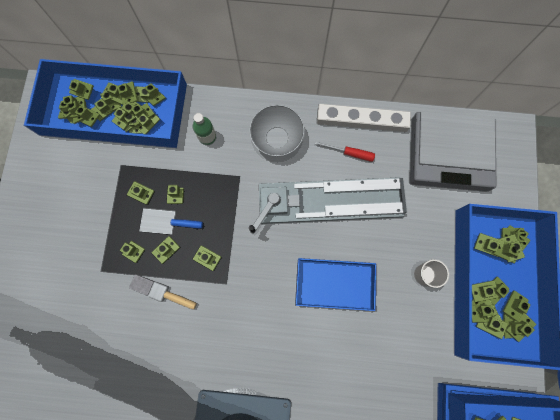

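View pics/side0.png

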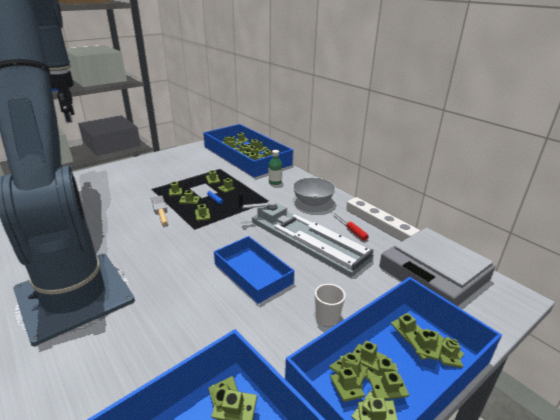

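The top view shows five brackets on the mat, at about (140,192), (175,194), (132,252), (165,249) and (207,258). The feeder is around (330,200), with its lever handle near (252,229), and the scrap box is at (337,285). Next I'll measure them.

```bash
cat >> h.py <<'E'
def green(p): 
    h=cv2.cvtColor(p,cv2.COLOR_RGB2HSV); return (h[...,0]>24)&(h[...,0]<50)&(h[...,1]>110)&(h[...,2]>40)
def comps(p,w,minpx=30,xr=(.3,.95),yr=(0.0,.6)):
    g=green(p)&(w[...,0]>xr[0])&(w[...,0]<xr[1])&(w[...,1]>yr[0])&(w[...,1]<yr[1])&(w[...,2]<.06)
    n,l=cv2.connectedComponents(g.astype(np.uint8),connectivity=8)
    return [l==i for i in range(1,n) if (l==i).sum()>=minpx]
def rect(P):
    (c,s,a)=cv2.minAreaRect((P[:,:2]*1000).astype(np.float32)); return np.round(c,1),np.round(s,1),round(a,1)
E
python3 - <<'E'
from h import *
z=np.load('top0.npz'); p,d,w=z['p'],z['d'],z['w']
for c in comps(p,w):
    P=w[c]; v,u=np.nonzero(c)
    top=P[P[:,2]>.028]; pl=P[P[:,2]<.02]
    print((int(u.mean()),int(v.mean())),len(P),'zmax',P[:,2].max().round(3),'all',rect(P),'boss',rect(top) if len(top)>5 else None, top[:,:2].mean(0).round(4), pl[:,:2].mean(0).round(4))
# bench noise, feeder
for n,(u,v) in dict(bench=(60,250),hinge=(273,199),handle=(252,229),stripA=(350,186),stripB=(370,209),chan=(350,197),endL=(262,184),c1=(260,184),c2=(403,179),c3=(405,216),c4=(262,222),box=(337,285),b1=(297,260),b2=(376,260),b3=(375,310),b4=(296,305)).items(): print(n,w[v,u].round(4))
for t in('lever','nest','scrap_box','lever_handle'):
    robot_r=robot.regions_of('top',t)
    for r in robot_r[:2]:
        P=w[r['pixels']&(d>0)]; print(t,round(r['confidence'],2),r['xy'],len(P),rect(P) if len(P)>4 else '',P[:,2].min(),P[:,2].max())
E
```

```text
(86, 85) 34 zmax 0.049 all (array([890.6, 543.7]), array([42. , 15.6]), 70.6) boss (array([890.6, 543.7]), array([42. , 15.6]), 70.6) [0.8899 0.5389] [nan nan]
(131, 92) 76 zmax 0.05 all (array([883. , 412.2]), array([63.8, 23. ]), 21.9) boss (array([883. , 412.2]), array([63.8, 23. ]), 21.9) [0.884  0.4079] [nan nan]
(154, 95) 106 zmax 0.05 all (array([888.3, 353.4]), array([43.1, 40. ]), 57.3) boss (array([900.4, 355.2]), array([20.3, 28. ]), 72.9) [0.897  0.3537] [0.8874 0.3419]
(79, 101) 114 zmax 0.06 all (array([842.7, 547.3]), array([71.7, 49.9]), 3.0) boss (array([842.7, 547.3]), array([71.7, 49.9]), 3.0) [0.8404 0.5491] [nan nan]
(66, 103) 30 zmax 0.06 all (array([827.5, 575.9]), array([16. , 41.8]), 47.3) boss (array([827.5, 575.9]), array([16. , 41.8]), 47.3) [0.8264 0.5751] [nan nan]
(147, 109) 59 zmax 0.045 all (array([835.7, 357.9]), array([42.7, 19.5]), 35.3) boss (array([835.7, 357.9]), array([42.7, 19.5]), 35.3) [0.8352 0.3569] [nan nan]
(75, 116) 66 zmax 0.059 all (array([797.6, 557.6]), array([25.6, 55. ]), 18.2) boss (array([798.2, 552.1]), array([25. , 41.7]), 26.
[... 943 characters left out ...]
94 (array([ 633.8, -162.4]), array([148.2, 419.8]), 13.1) -0.0037469282587927477 0.11288601882705951
scrap_box 0.83 [336.9, 284.3] 3818 (array([ 408.4, -200.2]), array([127.3, 202.7]), 1.8) -0.004265427481259243 0.04957342464991221
scrap_box 0.15 [430.8, 274.2] 751 (array([ 456.7, -437.7]), array([67.6, 67.9]), 32.0) -0.0025825802676857634 0.07874436069767388
lever_handle 0.57 [264.0, 210.1] 295 (array([570.1,   3.9]), array([ 28.9, 117.9]), 59.3) -0.0019813032390596508 0.11288601882705951
lever_handle 0.34 [326.8, 200.7] 5974 (array([ 617.6, -172.6]), array([149.7, 425.8]), 8.1) -0.0036240975826768995 0.11468212710373493<stdin>:6: RuntimeWarning: Mean of empty slice.
  ret = um.true_divide(
```

```bash
python3 - <<'E'
from h import *
z=np.load('top0.npz'); p,d,w=z['p'],z['d'],z['w']
hsv=cv2.cvtColor(p,cv2.COLOR_RGB2HSV)
for u,v in[(140,192),(175,194),(132,252),(165,249),(207,258)]: print(hsv[v-6:v+8:3,u-6:u+8:4].reshape(-1,3)[::2].tolist(), w[v,u].round(3))
# ortho raster of colour, mat
m=robot.camera_model('top')
def ortho(zp,x0,x1,y0,y1,s):
    X,Y=np.meshgrid(np.arange(x0,x1,s),np.arange(y0,y1,s),indexing='ij')
    P=np.stack([X,Y,np.full_like(X,zp)],-1)-np.array(m['eye']); c=P@np.array(m['rotation'])
    u=m['cx']+m['fx']*c[...,0]/-c[...,2]; v=m['cy']-m['fy']*c[...,1]/-c[...,2]
    return cv2.remap(p,u.astype(np.float32),v.astype(np.float32),cv2.INTER_CUBIC)[::-1,::-1].copy()
a=ortho(.008,.35,.75,.06,.46,.001)   # 400x400
b=ortho(.02,.5,.75,-.4,.09,.001); b=cv2.resize(b,None,fx=.8,fy=.8)
o=np.zeros((600,800,3),np.uint8); o[:400,:400]=a; o[:200,400:792]=b[:200,:392]
o[400:600,:]=0
save(o,'ortho.png')
# feeder: points z in .016-.04, not green
mk=(w[...,0]>.52)&(w[...,0]<.74)&(w[...,1]>-.42)&(w[...,1]<.06)&(w[...,2]>.012)&(w[...,2]<.042)
n,l,st,_=cv2.connectedComponentsWithStats(mk.astype(np.uint8)); i=1+st[1:,4].argmax(); P=w[l==i]; print('feeder',len(P),rect(P))
E
```

```text
[[39, 108, 104], [38, 98, 149], [45, 36, 56], [39, 106, 72], [39, 85, 108], [40, 109, 56], [39, 99, 139], [38, 125, 53], [39, 100, 132], [39, 101, 104]] [0.6   0.34  0.034]
[[39, 82, 99], [37, 103, 82], [39, 90, 127], [38, 111, 78], [39, 105, 68], [40, 110, 58], [39, 98, 161], [39, 104, 108], [38, 97, 161], [39, 95, 158]] [0.603 0.244 0.036]
[[53, 19, 55], [39, 108, 71], [48, 22, 58], [38, 113, 54], [39, 93, 146], [40, 106, 89], [38, 99, 137], [39, 99, 95], [120, 8, 64], [39, 95, 161]] [0.439 0.339 0.019]
[[90, 4, 66], [39, 94, 154], [39, 85, 135], [39, 107, 86], [40, 70, 95], [39, 91, 157], [39, 98, 149], [38, 115, 53], [38, 17, 59], [40, 105, 97]] [0.454 0.247 0.037]
[[39, 93, 157], [38, 91, 159], [38, 87, 138], [39, 94, 169], [39, 79, 133], [39, 100, 105], [39, 91, 146], [39, 99, 59], [39, 82, 87], [40, 96, 119]] [0.442 0.135 0.036]
feeder 5019 (array([ 632.7, -175.1]), array([111.6, 391.2]), 8.1)
```

View pics/ortho.png

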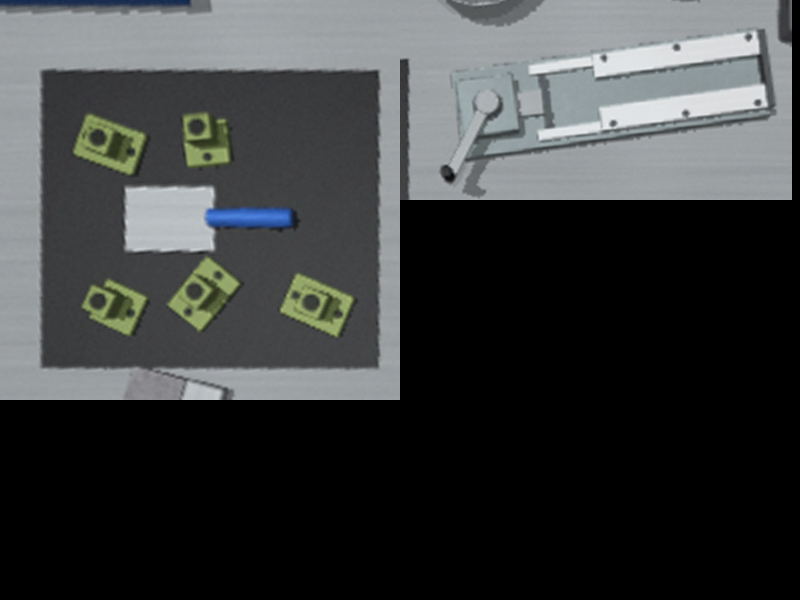

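The ortho view shows three whole brackets, at ortho pixels A (110,143), C (205,293) and D (317,303). Two are short: S1 (207,138) and S2 (115,305). The knife lies between them. Next are their poses and a motion-planning helper.

```bash
sed -i 's/h\[...,1\]>110/h[...,1]>65/' h.py; cat >> h.py <<'E'
from scipy.optimize import minimize
from scipy.spatial.transform import Rotation as R
from scipy.ndimage import distance_transform_edt as edt
def brk(P):
    """pose from points: boss top centre, yaw of own y from full outline; short if one wing missing"""
    top=P[P[:,2]>.030]; c=np.array(rect(top)[0])/1000
    low=P[(P[:,2]<.016)]; best=None
    def cost(q,short):
        cx,cy,a=q; y=np.array([np.cos(a),np.sin(a)]); x=np.array([y[1],-y[0]])
        e=0
        dl=low[:,:2]-[cx,cy]; lx,ly=dl@x,dl@y
        hi=.013 if short else .032
        out=np.maximum(abs(lx)-.022,0)+np.maximum(ly-hi,0)+np.maximum(-.032-ly,0)
        dt=top[:,:2]-[cx,cy]; ot=np.maximum(abs(dt@x)-.013,0)+np.maximum(abs(dt@y)-.013,0)
        area=np.ptp(np.r_[ly]) 
        return 1e6*(np.mean(out**2)+np.mean(ot**2)+.3*np.sum((np.array([cx,cy])-c)**2))
    res=[]
    for s in(0,1):
        b=min((minimize(cost,[*c,a],args=(s,),method='Nelder-Mead') for a in np.arange(0,2*np.pi,np.pi/6)),key=lambda r:r.fun)
        res.append((b.x,b.fun))
    return res,len(top),len(low)
def plan(wps,start=None):
    """wps: (x,y,z,yaw of tool y deg). prints one row target per call, tool axes, fractions"""
    s=robot.state(); p=np.array(s['tool_pos']); Rm=np.array(s['tool_rot'])
    for w in wps:
        a=np.radians(w[3]); y=np.array([np.cos(a),np.sin(a),0]); z=np.array([0,0,-1.]); T=np.stack([np.cross(y,z),y,z],1)
        if (T[:,1]@Rm[:,1])<0: T[:,:2]*=-1
        while 1:
            d=Rm.T@(np.array(w[:3])-p)/.08; r=R.from_matrix(Rm.T@T).as_rotvec()/np.pi
            f=min(1,1/max(1e-9,abs(d).max()),.36/max(1e-9,np.linalg.norm(r)))
            dd=np.round(d*f,3); rr=np.round(r*f,3); n=max(np.linalg.norm(dd)*.08/.05,np.linalg.norm(rr)*180/8.59)
            p=p+Rm@dd*.08; Rm=Rm@R.from_rotvec(rr*np.pi).as_matrix()
            print(w,dd.tolist(),rr.tolist(),'rows>=',round(n,1),'->',p.round(3))
            if f>=1: break
E
python3 - <<'E'
from h import *
print('overhang',robot.finger_overhang)
z=np.load('top0.npz'); p,d,w=z['p'],z['d'],z['w']
for c in comps(p,w,100,(.38,.67),(.09,.42)):
    P=w[c]; res,a,b=brk(P)
    print(a,b,[(np.round(x[:2],4),round(np.degrees(x[2])%360,1),round(f,2)) for x,f in res],rect(P))
plan([(.515,.235,.30,25)])
print(robot.state()['joint_positions'])
E
```

```text
overhang 0.025
71 251 [(array([0.6049, 0.3499]), np.float64(249.2), np.float64(0.22)), (array([0.6021, 0.3504]), np.float64(161.9), np.float64(25.87))] (array([606.4, 352.4]), array([69.2, 45.1]), 69.4)
76 173 [(array([0.6149, 0.2536]), np.float64(6.1), np.float64(0.0)), (array([0.615 , 0.2536]), np.float64(8.5), np.float64(0.06))] (array([606.9, 252.6]), array([47.9, 43.9]), 8.6)
76 272 [(array([0.4556, 0.2555]), np.float64(138.8), np.float64(0.13)), (array([0.454 , 0.2529]), np.float64(233.2), np.float64(24.35))] (array([456.9, 256.9]), array([48.8, 63.6]), 50.4)
77 198 [(array([0.4452, 0.3496]), np.float64(245.2), np.float64(0.0)), (array([0.4453, 0.3497]), np.float64(65.8), np.float64(0.09))] (array([442.5, 342.5]), array([47.6, 44. ]), 65.1)
72 283 [(array([0.4444, 0.1426]), np.float64(246.3), np.float64(0.04)), (array([0.4418, 0.1433]), np.float64(156.0), np.float64(24.66))] (array([445.1, 143.2]), array([66.4, 44.5]), 66.3)
(0.515, 0.235, 0.3, 25) [-1.0, -0.699, -0.106] [-0.0, 0.0, 0.05] rows>= 2.0 -> [0.27  0.563 0.264]
(0.515, 0.235, 0.3, 25) [-1.0, -0.487, -0.096] [-0.0, 0.0, 0.046] rows>= 1.8 -> [0.323 0.491 0.272]
(0.515, 0.235, 0.3, 25) [-1.0, -0.318, -0.091] [-0.0, 0.0, 0.043] rows>= 1.7 -> [0.374 0.424 0.28 ]
(0.515, 0.235, 0.3, 25) [-1.0, -0.175, -0.088] [-0.0, 0.0, 0.041] rows>= 1.6 -> [0.422 0.359 0.287]
(0.515, 0.235, 0.3, 25) [-1.0, -0.045, -0.086] [-0.0, 0.0, 0.041] rows>= 1.6 -> [0.47  0.295 0.293]
(0.515, 0.235, 0.3, 25) [-0.934, 0.079, -0.081] [-0.0, 0.0, 0.039] rows>= 1.5 -> [0.515 0.235 0.3  ]
[-1.33580856  0.57601507  0.02485148  1.43736123 -0.01500037  1.12897252
 -0.05651172]
```

```bash
python3 - <<'E'
from h import *
plan([(.444,.143,.20,66.3)])
E
```

```text
(0.444, 0.143, 0.2, 66.3) [-0.942, -1.0, 0.141] [-0.0, 0.0, 0.006] rows>= 2.2 -> [0.258 0.541 0.245]
(0.444, 0.143, 0.2, 66.3) [-0.979, -1.0, 0.143] [-0.0, 0.0, 0.006] rows>= 2.3 -> [0.305 0.44  0.233]
(0.444, 0.143, 0.2, 66.3) [-1.0, -0.984, 0.143] [-0.0, 0.0, 0.006] rows>= 2.3 -> [0.353 0.338 0.222]
(0.444, 0.143, 0.2, 66.3) [-1.0, -0.948, 0.141] [-0.0, 0.0, 0.006] rows>= 2.2 -> [0.4   0.238 0.211]
(0.444, 0.143, 0.2, 66.3) [-0.971, -0.886, 0.135] [-0.0, 0.0, 0.006] rows>= 2.1 -> [0.444 0.143 0.2  ]
```

Emit:
{"api": "apply_moves", "payload": {
  "deltas": [
    [[-0.94,-1.0,0.14],[0,0,0.006],0.3],
    [[-0.94,-1.0,0.14],[0,0,0.006],0.3],
    [[-0.94,-1.0,0.14],[0,0,0.006],0.3]
  ]
}}

```text
time: 0.6
tool_pos: [0.2615, 0.5358, 0.2448]
tool_rot: [[-0.942, 0.337, 0.002], [0.337, 0.942, -0.004], [-0.003, -0.003, -1.0]]
force: [-0.5, 0.5, 0.5]
opening: 0.65
finger_force: 0.0
```

Emit:
{"api": "apply_moves", "payload": {
  "deltas": [
    [[-0.98,-1.0,0.14],[0,0,0.006],0.3],
    [[-0.98,-1.0,0.14],[0,0,0.006],0.3],
    [[-0.98,-1.0,0.14],[0,0,0.006],0.3]
  ]
}}

```text
time: 0.9
tool_pos: [0.3081, 0.4347, 0.2337]
tool_rot: [[-0.935, 0.354, 0.001], [0.354, 0.935, -0.003], [-0.002, -0.003, -1.0]]
force: [-0.4, 0.7, 0.4]
opening: 0.649
finger_force: 0.0
```

Emit:
{"api": "apply_moves", "payload": {
  "deltas": [
    [[-1.0,-0.98,0.14],[0,0,0.006],0.3],
    [[-1.0,-0.98,0.14],[0,0,0.006],0.3],
    [[-1.0,-0.98,0.14],[0,0,0.006],0.3]
  ]
}}

```text
time: 1.2
tool_pos: [0.355, 0.3336, 0.2226]
tool_rot: [[-0.928, 0.372, 0.0], [0.372, 0.928, -0.003], [-0.001, -0.002, -1.0]]
force: [-0.3, 0.2, -0.8]
opening: 0.648
finger_force: 0.0
```

Emit:
{"api": "apply_moves", "payload": {
  "deltas": [
    [[-1.0,-0.95,0.14],[0,0,0.006],0.3],
    [[-1.0,-0.95,0.14],[0,0,0.006],0.3],
    [[-1.0,-0.95,0.14],[0,0,0.006],0.3]
  ]
}}

```text
time: 1.5
tool_pos: [0.4013, 0.234, 0.2114]
tool_rot: [[-0.921, 0.39, 0.0], [0.39, 0.921, -0.002], [-0.001, -0.002, -1.0]]
force: [-1.5, 0.7, -0.5]
opening: 0.649
finger_force: 0.0
```

Emit:
{"api": "apply_moves", "payload": {
  "deltas": [
    [[-0.97,-0.89,0.135],[0,0,0.006],0.3],
    [[-0.97,-0.89,0.135],[0,0,0.006],0.3],
    [[-0.97,-0.89,0.135],[0,0,0.006],0.3],
    [[-0.97,-0.89,0.135],[0,0,0.006],0.3]
  ]
}}

```text
time: 1.9
tool_pos: [0.4446, 0.1424, 0.2007]
tool_rot: [[-0.915, 0.404, 0.0], [0.404, 0.915, 0.0], [-0.0, 0.0, -1.0]]
force: [-0.2, 0.5, -0.4]
opening: 0.648
finger_force: 0.0
```

```bash
cat >> h.py <<'E'
def look(name=None,cam='wrist',xr=(.38,.68),yr=(.08,.42),minpx=300):
    p,d,w,m=cloud(cam)
    if name: save(p,name)
    for c in comps(p,w,minpx,xr,yr):
        P=w[c&(d>0)]
        if (P[:,2]>.03).sum()<20 or (P[:,2]<.016).sum()<20: print('partial',P.mean(0).round(3)); continue
        P=P[::max(1,len(P)//1500)]
        res,a,b=brk(P)
        print([(np.round(x[:2],4),round(np.degrees(x[2])%360,1),round(f,2)) for x,f in res],'zmax',P[:,2].max().round(4),np.percentile(P[:,2],5).round(4))
    return p,d,w,m
E
python3 - <<'E'
from h import *
p,d,w,m=look('w1.png'); print(m['eye'],robot.state()['time'])
plan([(.444,.143,.036,66.3)])
E
```

```text
[(array([0.4438, 0.3485]), np.float64(66.8), np.float64(0.09)), (array([0.4437, 0.3489]), np.float64(73.7), np.float64(3.39))] zmax 0.0371 0.0024
[(array([0.4533, 0.2547]), np.float64(142.5), np.float64(0.07)), (array([0.4545, 0.2563]), np.float64(50.2), np.float64(21.26))] zmax 0.0368 0.0045
[(array([0.4423, 0.1419]), np.float64(66.7), np.float64(0.25)), (array([0.4394, 0.143 ]), np.float64(156.2), np.float64(23.25))] zmax 0.0372 0.0047
[(array([0.6029, 0.3492]), np.float64(244.4), np.float64(4.6)), (array([0.6038, 0.3509]), np.float64(53.9), np.float64(29.48))] zmax 0.0368 0.0021
[(array([0.6134, 0.2531]), np.float64(0.7), np.float64(2.61)), (array([0.6144, 0.2532]), np.float64(0.6), np.float64(17.33))] zmax 0.0375 0.003
[0.37081092 0.17479709 0.3173966 ] 1.95
(0.444, 0.143, 0.036, 66.3) [-0.003, -0.006, 1.0] [0.0, -0.0, 0.0] rows>= 1.6 -> [0.444 0.143 0.121]
(0.444, 0.143, 0.036, 66.3) [-0.002, -0.006, 1.0] [0.0, -0.0, 0.0] rows>= 1.6 -> [0.444 0.143 0.041]
(0.444, 0.143, 0.036, 66.3) [-0.0, 0.0, 0.06] [0.0, -0.0, 0.0] rows>= 0.1 -> [0.444 0.143 0.036]
```

View pics/w1.png

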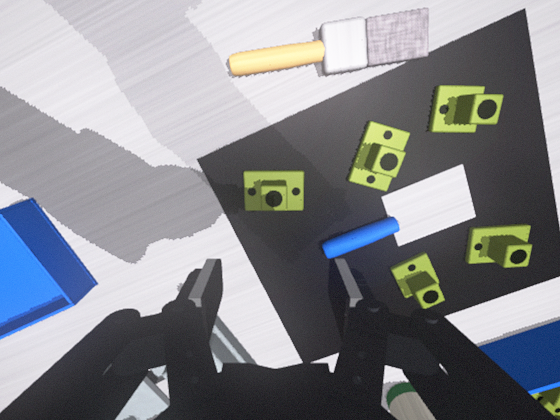

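The wrist view confirms D at pixel (273,190), clear of everything, and agrees with the top-camera poses to about 1.5 mm. I'll grasp D.

Emit:
{"api": "apply_moves", "payload": {
  "deltas": [
    [[0.005,0,1.0],[0,0,0],0.2],
    [[0.005,0,1.0],[0,0,0],0.2],
    [[0.005,0,1.0],[0,0,0],0.2]
  ]
}}

```text
time: 2.25
tool_pos: [0.4411, 0.1449, 0.1181]
tool_rot: [[-0.917, 0.398, -0.006], [0.398, 0.917, -0.001], [0.005, -0.004, -1.0]]
force: [-1.3, -0.7, 1.3]
opening: 0.599
finger_force: 0.0
```

Emit:
{"api": "apply_moves", "payload": {
  "deltas": [
    [[0,0,0.8],[0,0,0],0.2],
    [[0,0,1.0],[0,0,0],0.2],
    [[0,0,1.0],[0,0,0],0.2],
    [[0,0,1.0],[0,0,0],0.2]
  ]
}}

```text
time: 2.65
tool_pos: [0.4437, 0.1443, 0.0419]
tool_rot: [[-0.916, 0.4, -0.0], [0.4, 0.916, 0.0], [0.0, 0.0, -1.0]]
force: [-0.2, -0.4, 1.2]
opening: 0.602
finger_force: 0.0
```

Emit:
{"api": "apply_moves", "payload": {
  "deltas": [
    [[0,0,0.05],[0,0,0],-1],
    [[0,0,0.05],[0,0,0],-1],
    [[0,0,0.05],[0,0,0],-1],
    [[0,0,0.05],[0,0,0],-1],
    [[0,0,0.05],[0,0,0],-1],
    [[0,0,0.05],[0,0,0],-1]
  ]
}}

```text
time: 3.25
tool_pos: [0.4444, 0.1438, 0.0383]
tool_rot: [[-0.916, 0.401, 0.003], [0.401, 0.916, 0.001], [-0.002, 0.002, -1.0]]
force: [-0.2, 1.0, 7.3]
opening: 0.29
finger_force: 59.2
```

```bash
python3 - <<'E'
from h import *
plan([(.444,.143,.115,66.5),(.625,-.118,.20,8.1)])
E
```

```text
(0.444, 0.143, 0.115, 66.5) [-0.002, -0.009, -0.959] [0.001, 0.001, -0.001] rows>= 1.5 -> [0.444 0.143 0.115]
(0.625, -0.118, 0.2, 8.1) [-1.0, -0.62, -0.316] [-0.0, -0.0, 0.096] rows>= 2.0 -> [0.498 0.066 0.14 ]
(0.625, -0.118, 0.2, 8.1) [-1.0, -0.259, -0.277] [-0.0, -0.0, 0.085] rows>= 1.8 -> [ 0.545 -0.002  0.162]
(0.625, -0.118, 0.2, 8.1) [-1.0, 0.013, -0.268] [-0.0, -0.0, 0.082] rows>= 1.7 -> [ 0.59  -0.068  0.184]
(0.625, -0.118, 0.2, 8.1) [-0.732, 0.203, -0.204] [-0.001, -0.0, 0.062] rows>= 1.3 -> [ 0.625 -0.118  0.2  ]
```

Emit:
{"api": "apply_moves", "payload": {
  "deltas": [
    [[0,-0.01,-0.5],[0,0,0],-1],
    [[0,-0.01,-0.96],[0,0,0],-1],
    [[0,-0.01,-0.96],[0,0,0],-1]
  ]
}}

```text
time: 3.55
tool_pos: [0.4454, 0.1432, 0.1183]
tool_rot: [[-0.916, 0.402, 0.007], [0.402, 0.916, 0.003], [-0.005, 0.006, -1.0]]
force: [0.1, 0.3, -0.6]
opening: 0.289
finger_force: 59.3
```

Emit:
{"api": "apply_moves", "payload": {
  "deltas": [
    [[-0.2,-0.1,-0.4],[0,0,0.03],-1],
    [[-1.0,-0.62,-0.8],[0,0,0.096],-1],
    [[-1.0,-0.62,-0.8],[0,0,0.096],-1],
    [[-1.0,-0.62,-0.8],[0,0,0.096],-1]
  ]
}}

```text
time: 3.95
tool_pos: [0.4995, 0.061, 0.1801]
tool_rot: [[-0.75, 0.661, 0.006], [0.661, 0.75, -0.001], [-0.005, 0.003, -1.0]]
force: [0.2, 0.5, -0.6]
opening: 0.293
finger_force: 59.3
```

Emit:
{"api": "apply_moves", "payload": {
  "deltas": [
    [[-1.0,-0.26,-0.25],[0,0,0.085],-1],
    [[-1.0,-0.26,-0.25],[0,0,0.085],-1],
    [[-1.0,-0.26,-0.25],[0,0,0.085],-1]
  ]
}}

```text
time: 4.25
tool_pos: [0.5455, -0.0072, 0.1989]
tool_rot: [[-0.549, 0.836, 0.004], [0.836, 0.549, -0.002], [-0.004, 0.002, -1.0]]
force: [0.5, 0.5, -0.7]
opening: 0.293
finger_force: 59.3
```

Emit:
{"api": "apply_moves", "payload": {
  "deltas": [
    [[-1.0,0.01,0],[0,0,0.082],-1],
    [[-1.0,0.01,0],[0,0,0.082],-1],
    [[-1.0,0.01,0],[0,0,0.082],-1]
  ]
}}

```text
time: 4.55
tool_pos: [0.5894, -0.0725, 0.1974]
tool_rot: [[-0.32, 0.948, 0.001], [0.948, 0.32, -0.002], [-0.002, 0.0, -1.0]]
force: [-1.4, -0.4, 0.3]
opening: 0.291
finger_force: 59.3
```

Emit:
{"api": "apply_moves", "payload": {
  "deltas": [
    [[-0.73,0.2,0],[0,0,0.062],-1],
    [[-0.73,0.2,0],[0,0,0.062],-1],
    [[-0.73,0.2,0],[0,0,0.062],-1],
    [[-0.73,0.2,0],[0,0,0.062],-1]
  ]
}}

```text
time: 4.95
tool_pos: [0.6218, -0.1176, 0.197]
tool_rot: [[-0.139, 0.99, -0.001], [0.99, 0.139, 0.001], [0.002, -0.001, -1.0]]
force: [0.1, -0.4, 0.2]
opening: 0.292
finger_force: 59.3
```

```bash
python3 - <<'E'
from h import *
s=robot.state(); print(s['tool_pos'],s['opening'],s['finger_force'])
p,d,w,m=cloud('wrist'); save(p,'w2.png'); np.savez('w2.npz',p=p,d=d,w=w)
mk=(w[...,0]>.5)&(w[...,0]<.76)&(w[...,1]>-.42)&(w[...,1]<.06)&(w[...,2]>.012)&(w[...,2]<.042)
n,l,st,_=cv2.connectedComponentsWithStats(mk.astype(np.uint8)); i=1+st[1:,4].argmax(); P=w[l==i]; print('feeder',len(P),rect(P))
E
```

```text
[ 0.62181884 -0.11756005  0.1970183 ] 0.29175513264900543 59.33263421058655
feeder 12288 (array([616. , -65.3]), array([110.2, 165.6]), 8.2)
```

View pics/w2.png

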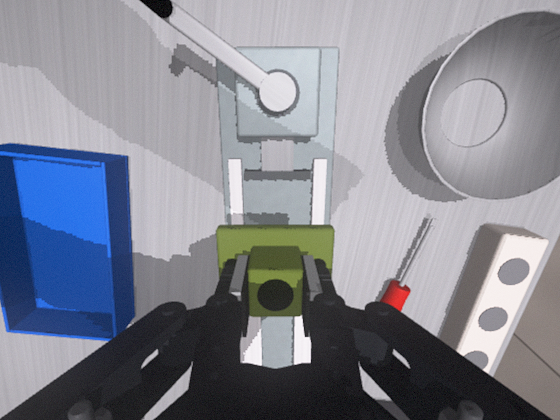

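The wrist view shows D held straight. The pusher bar is the dark band at rows 168–180, columns 245–312. The guides are at columns 235 and 319, and the housing spans rows 47–136. I'll compute the nest frame from these edges.

```bash
python3 - <<'E'
from h import *
z=np.load('w2.npz'); p,d,w=z['p'],z['d'],z['w']; m=robot.camera_model('wrist')
a=np.radians(8.1); ex=np.array([np.sin(a),-np.cos(a)]); ey=np.array([np.cos(a),np.sin(a)]); N0=np.array([.625,-.1206])
q=np.stack([(w[...,:2]-N0)@ex,(w[...,:2]-N0)@ey],-1)*1000; Z=w[...,2]*1000
for v in (55,100,165,174,178,195,210): 
    i=np.arange(214,345,3); print(v,[(int(u),*(q[v,u].round(0).astype(int)),int(round(Z[v,u]))) for u in range(214,345,6)])
print('col278',[(v,*(q[v,262].round(1)),Z[v,262].round(1),int(p[v,262].mean())) for v in range(124,224,4)])
# base rear edge pts / side edges (z~20) rows
B=(Z>12)&(Z<24)&(q[...,0]<-30)&(abs(q[...,1])<70)&(q[...,0]>-200)
Q=q[B]; print('base',Q.min(0),Q.max(0)); print(cv2.minAreaRect(Q.astype(np.float32)))
H=(Z>44)&(Z<56)&(q[...,0]<-50)&(abs(q[...,1])<45)&(q[...,0]>-150); print('housing',cv2.minAreaRect(q[H].astype(np.float32)))
W=(Z>23)&(Z<31.5)&(p.min(-1)>190)&(q[...,0]>-80)&(q[...,0]<40)&(abs(q[...,1])<60)
for s in(-1,1):
    G=q[W&(s*q[...,1]>0)]; print('guide',len(G),np.percentile(G,[2,50,98],0).round(1).tolist(),np.polyfit(G[:,0],G[:,1],1).round(3))
E
```

```text
55 [(214, np.int64(-125), np.int64(-49), 63), (220, np.int64(-125), np.int64(-44), 66), (226, np.int64(-125), np.int64(-40), 63), (232, np.int64(-125), np.int64(-36), 64), (238, np.int64(-125), np.int64(-31), 63), (244, np.int64(-125), np.int64(-27), 62), (250, np.int64(-127), np.int64(-23), 49), (256, np.int64(-127), np.int64(-18), 48), (262, np.int64(-127), np.int64(-14), 49), (268, np.int64(-127), np.int64(-9), 51), (274, np.int64(-127), np.int64(-4), 48), (280, np.int64(-127), np.int64(1), 50), (286, np.int64(-127), np.int64(5), 49), (292, np.int64(-127), np.int64(10), 49), (298, np.int64(-127), np.int64(15), 50), (304, np.int64(-127), np.int64(20), 48), (310, np.int64(-127), np.int64(24), 49), (316, np.int64(-127), np.int64(29), 49), (322, np.int64(-132), np.int64(38), 19), (328, np.int64(-132), np.int64(43), 20), (334, np.int64(-132), np.int64(49), 20), (340, np.int64(-135), np.int64(58), 0)]
100 [(214, np.int64(-96), np.int64(-64), -2), (220, np.int64(-95), np.int64(-54), 20), (226, np.int64(-95), np.int64(-49), 19), (232, np.int64(-95), np.int64(-43), 19), (238, np.int64(-94)
[... 6550 characters left out ...]
.float64(9.3), np.float64(-16.9), np.float64(20.2), 172), (212, np.float64(14.0), np.float64(-17.0), np.float64(19.1), 134), (216, np.float64(18.7), np.float64(-17.1), np.float64(18.3), 108), (220, np.float64(22.6), np.float64(-17.1), np.float64(19.7), 108)]
base [-138.93963163  -56.26530682] [-30.08109355  53.98400566]
((-84.60423278808594, -1.1183128356933594), (108.86528778076172, 110.1468505859375), 0.14831343293190002)
housing ((-99.40530395507812, -1.251007080078125), (70.22904968261719, 70.05574798583984), 89.94654846191406)
guide 684 [[-41.2, -47.7], [-14.5, -42.1], [20.1, -36.6]] [-1.8000e-02 -4.2286e+01]
guide 818 [[-41.6, 34.0], [-11.2, 39.8], [22.2, 45.8]] [3.1000e-02 3.9922e+01]
```

```bash
cat >> h.py <<'E'
AN=np.radians(8.15); EX=np.array([np.sin(AN),-np.cos(AN)]); EY=np.array([np.cos(AN),np.sin(AN)]); N=np.array([.6239,-.1214])
def nw(x,y): return np.round(N+EX*x/1000+EY*y/1000,4)   # nest mm -> world
def inhand(w,p,d):
    s=robot.state(); t=np.array(s['tool_pos']); q=np.stack([(w[...,:2]-t[:2])@EX,(w[...,:2]-t[:2])@EY,w[...,2]-t[2]],-1)*1000
    g=green(p)&(d>0)&(abs(q[...,0])<60)&(abs(q[...,1])<60)&(q[...,2]>-60)&(q[...,2]<15)
    Q=q[g]
    for n,k in(('boss',Q[:,2]>-12),('plate',(Q[:,2]<-24))):
        A=Q[k]
        if len(A)>20: print(n,len(A),np.percentile(A,[1,99],0).round(1).tolist())
    print('tcp nest mm',(t[:2]-N)@EX*1000,(t[:2]-N)@EY*1000)
E
python3 - <<'E'
from h import *
z=np.load('w2.npz'); inhand(z['w'],z['p'],z['d'])
plan([(*nw(1,0),.16,8.15),(*nw(1,0),.08,8.15),(*nw(1,0),.062,8.15)])
E
```

```text
boss 2097 [[-13.2, -12.8, -11.6], [12.0, 11.8, -2.2]]
plate 3514 [[-22.1, -31.7, -35.9], [1.6, 30.2, -24.7]]
tcp nest mm -4.391094064300873 -1.4553769599969109
(np.float64(0.624), np.float64(-0.1224), 0.16, 8.15) [-0.068, 0.018, 0.465] [-0.0, -0.001, -0.001] rows>= 0.8 -> [ 0.624 -0.122  0.16 ]
(np.float64(0.624), np.float64(-0.1224), 0.08, 8.15) [0.001, 0.001, 1.0] [-0.0, 0.0, 0.0] rows>= 1.6 -> [ 0.624 -0.122  0.08 ]
(np.float64(0.624), np.float64(-0.1224), 0.062, 8.15) [0.001, 0.0, 0.225] [-0.0, 0.0, 0.0] rows>= 0.4 -> [ 0.624 -0.122  0.062]
```

Emit:
{"api": "apply_moves", "payload": {
  "deltas": [
    [[-0.093,0.026,0.5],[0,0,-0.001],-1],
    [[-0.093,0.026,0.9],[0,0,-0.001],-1],
    [[-0.093,0.026,0.9],[0,0,-0.001],-1],
    [[-0.093,0.026,0.9],[0,0,-0.001],-1]
  ]
}}

```text
time: 5.4
tool_pos: [0.6254, -0.1252, 0.126]
tool_rot: [[-0.141, 0.99, -0.001], [0.99, 0.141, 0.001], [0.001, -0.001, -1.0]]
force: [1.6, -0.1, 0.3]
opening: 0.291
finger_force: 59.3
```

Emit:
{"api": "apply_moves", "payload": {
  "deltas": [
    [[0,0,0.3],[0,0,0],-1],
    [[0,0,0.6],[0,0,0],-1],
    [[0,0,0.77],[0,0,0],-1],
    [[0,0,0.8],[0,0,0],-1],
    [[0,0,0.8],[0,0,0],-1]
  ]
}}

```text
time: 5.9
tool_pos: [0.6262, -0.1264, 0.0625]
tool_rot: [[-0.14, 0.99, 0.001], [0.99, 0.14, -0.0], [-0.0, 0.001, -1.0]]
force: [-0.4, 0.3, -0.2]
opening: 0.289
finger_force: 59.3
```

```bash
python3 - <<'E'
from h import *
s=robot.state(); print(s['tool_pos'],s['force'],s['opening'])
p,d,w,m=cloud('wrist'); inhand(w,p,d)
E
```

```text
[ 0.62616315 -0.12638193  0.06248921] [-0.38213194  0.32245704 -0.247961  ] 0.2886772751129876
boss 2092 [[-13.7, -13.0, -11.6], [11.6, 11.7, -2.4]]
plate 3557 [[-22.6, -31.8, -36.2], [1.3, 30.2, -24.7]]
tcp nest mm 5.416775568533474 1.7394172976572408
```

Emit:
{"api": "apply_moves", "payload": {
  "deltas": [
    [[0.03,-0.01,0.03],[0,0,0],-1],
    [[0.03,-0.01,0.05],[0,0,0],-1],
    [[0.03,-0.01,0.055],[0,0,0],-1],
    [[0.03,-0.01,0.055],[0,0,0],0.1],
    [[0.03,-0.01,0.055],[0,0,0],0.1],
    [[0.03,-0.01,0.03],[0,0,0],0.1],
    [[0.03,-0.01,-0.1],[0,0,0],0.1],
    [[0.03,-0.01,-0.5],[0,0,0],0.1]
  ]
}}

```text
time: 6.75
tool_pos: [0.6229, -0.1237, 0.1]
tool_rot: [[-0.139, 0.99, -0.005], [0.99, 0.139, 0.001], [0.001, -0.005, -1.0]]
force: [0.7, 0.6, 0.8]
opening: 0.552
finger_force: 0.0
```

Emit:
{"api": "apply_moves", "payload": {
  "deltas": [
    [[0,0,-0.8],[0,0,0],0.0],
    [[0,0,-1.0],[0,0,0],0.0],
    [[0,0,-1.0],[0,0,0],0.0]
  ]
}}

```text
time: 7.05
tool_pos: [0.6268, -0.1253, 0.1871]
tool_rot: [[-0.139, 0.99, 0.008], [0.99, 0.139, -0.002], [-0.003, 0.008, -1.0]]
force: [-0.7, 0.1, 0.8]
opening: 0.5
finger_force: 0.0
```

```bash
cat >> h.py <<'E'
def inest(w,p,d):
    q=np.stack([(w[...,:2]-N)@EX,(w[...,:2]-N)@EY,w[...,2]-.02],-1)*1000
    g=green(p)&(d>0)&(q[...,0]>-60)&(q[...,0]<260)&(abs(q[...,1])<45)&(q[...,2]<50)
    n,l=cv2.connectedComponents(g.astype(np.uint8))
    for i in range(1,n):
        Q=q[l==i]
        if len(Q)<60: continue
        T=Q[Q[:,2]>29]; print('nest blob',len(Q),'box',np.percentile(Q,[1,99],0).round(0).tolist(),'bosstop',len(T),T.mean(0).round(1) if len(T) else '')
E
python3 - <<'E'
from h import *
s=robot.state(); print(s['time'],s['tool_pos'],s['joint_positions'])
p,d,w,m=cloud('wrist'); save(p,'w3.png'); inest(w,p,d)
q=np.stack([(w[...,:2]-N)@EX,(w[...,:2]-N)@EY,w[...,2]],-1)*1000
h=(q[...,2]>100)&(q[...,2]<116)&(q[...,0]<-110)&(q[...,1]<-50); print('handle',h.sum(),q[h].mean(0) if h.sum() else '')
hx,hy=-157,-82
plan([(*nw(hx,hy),.17,-81.85),(*nw(hx,hy),.1,-81.85)])
E
```

```text
7.05 [ 0.62676718 -0.12526326  0.18713549] [-0.12421511  0.61611604  0.4139737   1.64477585 -0.29368466  0.93405821
  0.53534988]
nest blob 2467 box [[-19.0, -31.0, 5.0], [23.0, 31.0, 36.0]] bosstop 603 [ 0.3  0.8 34.6]
handle 0 
(np.float64(0.5205), np.float64(0.0224), 0.17, -81.85) [1.0, -0.523, 0.087] [0.001, -0.0, 0.249] rows>= 5.2 -> [ 0.573 -0.051  0.177]
(np.float64(0.5205), np.float64(0.0224), 0.17, -81.85) [0.317, -1.0, 0.083] [0.0, -0.001, 0.232] rows>= 4.9 -> [0.524 0.017 0.171]
(np.float64(0.5205), np.float64(0.0224), 0.17, -81.85) [-0.033, -0.075, 0.007] [0.0, 0.0, 0.018] rows>= 0.4 -> [0.521 0.022 0.17 ]
(np.float64(0.5205), np.float64(0.0224), 0.1, -81.85) [0.001, -0.001, 0.875] [0.0, 0.0, 0.0] rows>= 1.4 -> [0.521 0.022 0.1  ]
```

D sits in the nest at x≈+2 mm, centred across the channel. Next I'll move to the lever handle.

Emit:
{"api": "apply_moves", "payload": {
  "deltas": [
    [[0.4,-0.2,0.04],[0,0,0.048],0],
    [[0.8,-0.4,0.08],[0,0,0.095],0],
    [[1.0,-0.52,0.09],[0,0,0.143],-0.1],
    [[1.0,-0.52,0.09],[0,0,0.19],-0.1],
    [[1.0,-0.52,0.09],[0,0,0.238],-0.2],
    [[1.0,-0.52,0.09],[0,0,0.249],-0.2],
    [[1.0,-0.52,0.09],[0,0,0.249],-0.2]
  ]
}}

```text
time: 7.8
tool_pos: [0.5718, -0.0506, 0.1736]
tool_rot: [[0.597, 0.802, -0.001], [0.802, -0.597, -0.001], [-0.001, -0.001, -1.0]]
force: [0.1, -0.3, 0.0]
opening: 0.4
finger_force: 0.0
```

Emit:
{"api": "apply_moves", "payload": {
  "deltas": [
    [[0.2,-0.5,0.04],[0,0,0.048],-0.2],
    [[0.31,-1.0,0.08],[0,0,0.095],-0.2],
    [[0.31,-1.0,0.08],[0,0,0.143],-0.2],
    [[0.31,-1.0,0.08],[0,0,0.19],-0.2],
    [[0.31,-1.0,0.08],[0,0,0.238],-0.2],
    [[0.31,-1.0,0.08],[0,0,0.25],-0.2],
    [[0.31,-1.0,0.08],[0,0,0.25],-0.2]
  ]
}}

```text
time: 8.5
tool_pos: [0.5228, 0.0169, 0.1676]
tool_rot: [[0.989, 0.146, -0.001], [0.146, -0.989, -0.001], [-0.001, 0.0, -1.0]]
force: [-0.6, -0.1, -0.3]
opening: 0.398
finger_force: 0.0
```

```bash
python3 - <<'E'
from h import *
s=robot.state(); print(s['time'],s['tool_pos'],s['joint_positions'],s['opening'])
p,d,w,m=cloud('wrist'); save(p,'w4.png')
q=np.stack([(w[...,:2]-N)@EX,(w[...,:2]-N)@EY,w[...,2]],-1)*1000
h=(q[...,2]>104)&(q[...,2]<116)&(abs(q[...,0]+157)<15)&(abs(q[...,1]+82)<18); print('handle',h.sum(),np.percentile(q[h],[2,50,98],0) if h.sum() else '')
plan([(*nw(-157,-82),.1,-81.85)])
E
```

```text
8.5 [0.52283409 0.01689396 0.16759839] [-0.68246189  0.62268976  0.89698314  1.9684428  -0.64215687  0.8634304
 -0.85968097] 0.39757770001937875
handle 377 [[-162.73464048  -87.64982215  104.55127667]
 [-156.37432602  -80.47095985  109.67425744]
 [-150.60799193  -75.15067481  111.06915653]]
(np.float64(0.5205), np.float64(0.0224), 0.1, -81.85) [-0.019, -0.073, 0.846] [0.0, 0.0, 0.002] rows>= 1.4 -> [0.521 0.022 0.1  ]
```

View pics/w4.png

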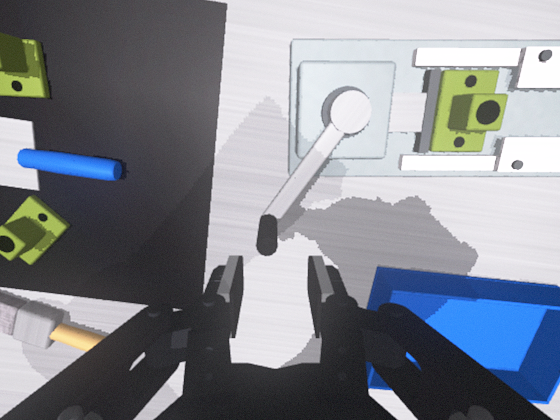

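The lever handle is at pixel (267,235), within 1 mm of where I predicted. The bracket sits square in the nest. I'll descend around the handle and swing it along its arc.

Emit:
{"api": "apply_moves", "payload": {
  "deltas": [
    [[-0.02,-0.07,0.4],[0,0,0.002],-0.2],
    [[-0.02,-0.07,0.85],[0,0,0.002],-0.2],
    [[-0.02,-0.07,0.85],[0,0,0.002],-0.3],
    [[-0.02,-0.07,0.85],[0,0,0.002],-0.53],
    [[-0.02,-0.07,0.85],[0,0,0.002],-0.53],
    [[-0.02,-0.07,0.85],[0,0,0.002],-0.53]
  ]
}}

```text
time: 9.15
tool_pos: [0.5214, 0.0222, 0.1013]
tool_rot: [[0.991, 0.137, 0.002], [0.137, -0.991, 0.0], [0.002, 0.0, -1.0]]
force: [-0.3, -0.1, 0.1]
opening: 0.233
finger_force: 0.0
```

Emit:
{"api": "apply_moves", "payload": {
  "deltas": [
    [[-0.066,0.105,0],[0,0,0],-0.53],
    [[-0.122,0.22,0],[0,0,0],-0.53],
    [[-0.166,0.335,0],[0,0,0],-0.53],
    [[-0.198,0.455,0],[0,0,0],-0.53],
    [[-0.218,0.58,0],[0,0,0],-0.53],
    [[-0.225,0.7,0],[0,0,0],-0.53],
    [[-0.22,0.83,0],[0,0,0],-0.53],
    [[-0.2,0.95,0],[0,0,0],-0.53]
  ]
}}

```text
time: 9.95
tool_pos: [0.5152, -0.0561, 0.0998]
tool_rot: [[0.991, 0.136, -0.0], [0.136, -0.991, -0.0], [-0.0, 0.0, -1.0]]
force: [-2.3, 2.5, 0.3]
opening: 0.24
finger_force: 1.2
```

Emit:
{"api": "apply_moves", "payload": {
  "deltas": [
    [[0.03,0.12,0],[0,0,0],-0.53],
    [[0.07,0.24,0],[0,0,0],-0.53],
    [[0.125,0.35,0],[0,0,0],-0.53],
    [[0.125,0.39,0],[0,0,0],-0.53],
    [[0.125,0.39,0],[0,0,0],-0.53]
  ]
}}

```text
time: 10.45
tool_pos: [0.5305, -0.0847, 0.1]
tool_rot: [[0.991, 0.137, 0.002], [0.137, -0.991, 0.0], [0.002, 0.0, -1.0]]
force: [2.2, 4.2, 0.1]
opening: 0.238
finger_force: 2.0
```

```bash
cat >> h.py <<'E'
def handle():
    p,d,w,m=cloud('wrist'); inest(w,p,d)
    q=np.stack([(w[...,:2]-N)@EX+.1,(w[...,:2]-N)@EY,w[...,2]],-1)*1000
    # steel arm top surface / knob: direction from the hinge
    r=np.hypot(q[...,0],q[...,1]); k=(q[...,2]>60)&(q[...,2]<72)&(r>25)&(r<85)&(d>0)
    if k.sum()>20: print('lever angle from home', np.median(np.arctan2(q[k][:,1],q[k][:,0]))+2.18, k.sum())
    s=robot.state(); t=np.array(s['tool_pos'][:2])-N; print('t',s['time'],'tcp hinge-rel',t@EX*1000+100,t@EY*1000,'F nest',np.array(s['force'][:2])@EX,np.array(s['force'][:2])@EY,'open',s['opening'],'q',np.round(s['joint_positions'],2))
    return p
E
python3 - <<'E'
from h import *
save(handle(),'w5.png')
E
```

```text
nest blob 5158 box [[34.0, -25.0, 6.0], [73.0, 28.0, 36.0]] bosstop 2054 [51.7  0.7 34.4]
lever angle from home 1.1187540730314673 2996
t 10.5 tcp hinge-rel 50.051233195203764 -87.38163248898702 F nest -4.097291771147653 2.0539857469010676 open 0.23599201441995066 q [-0.4   0.71  0.76  2.   -0.74  0.73 -0.61]
```

The lever is at its stop and the bracket's centre is at about 53 mm. I'll give a small extra push, ride the lever back home, then lift clear.

Emit:
{"api": "apply_moves", "payload": {
  "deltas": [
    [[0.01,0.03,0],[0,0,0],-0.53],
    [[0.01,0.03,0],[0,0,0],-0.53],
    [[-0.054,-0.11,0],[0,0,0],-0.53],
    [[-0.095,-0.23,0],[0,0,0],-0.53],
    [[-0.125,-0.35,0],[0,0,0],-0.53],
    [[-0.142,-0.475,0],[0,0,0],-0.53],
    [[-0.148,-0.6,0],[0,0,0],-0.53],
    [[-0.14,-0.725,0],[0,0,0],-0.53]
  ]
}}

```text
time: 11.3
tool_pos: [0.5101, -0.0279, 0.1]
tool_rot: [[0.991, 0.136, 0.0], [0.136, -0.991, -0.0], [0.0, 0.0, -1.0]]
force: [0.8, 1.6, 0.2]
opening: 0.239
finger_force: 0.5
```

Emit:
{"api": "apply_moves", "payload": {
  "deltas": [
    [[0.02,-0.125,0],[0,0,0],-0.53],
    [[0.05,-0.245,0],[0,0,0],-0.53],
    [[0.095,-0.36,0],[0,0,0],-0.53],
    [[0.15,-0.475,0],[0,0,0],-0.53],
    [[0.22,-0.6,0],[0,0,0],-0.53],
    [[0.22,-0.62,0],[0,0,0],-0.3],
    [[0.22,-0.62,0],[0,0,0],-0.2],
    [[0.22,-0.62,0],[0,0,0],-0.2]
  ]
}}

```text
time: 12.1
tool_pos: [0.5208, 0.0223, 0.0999]
tool_rot: [[0.991, 0.136, -0.0], [0.136, -0.991, -0.001], [-0.0, 0.0, -1.0]]
force: [0.6, 0.4, 0.3]
opening: 0.401
finger_force: 0.0
```

Emit:
{"api": "apply_moves", "payload": {
  "deltas": [
    [[0,0,-0.5],[0,0,0],-0.2],
    [[0,0,-1.0],[0,0,0],0],
    [[0,0,-1.0],[0,0,0],0.2],
    [[0,0,-1.0],[0,0,0],0.2]
  ]
}}

```text
time: 12.5
tool_pos: [0.5212, 0.0225, 0.1806]
tool_rot: [[0.991, 0.136, 0.002], [0.136, -0.991, 0.001], [0.002, -0.0, -1.0]]
force: [0.3, 1.0, -1.0]
opening: 0.598
finger_force: 0.0
```

```bash
python3 - <<'E'
from h import *
save(handle(),'w6.png'); look(cam='top',minpx=100)
plan([(.4537,.255,.17,139),(.4537,.255,.038,139)])
E
```

```text
nest blob 2760 box [[32.0, -28.0, 2.0], [73.0, 30.0, 36.0]] bosstop 725 [47.8  0.2 34. ]
lever angle from home 0.0013748070859698203 1369
t 12.55 tcp hinge-rel -57.27060407668594 -81.82045174154779 F nest 0.014046684345172825 0.1344949412761071 open 0.602970830551205 q [-0.71  0.61  0.92  1.96 -0.63  0.89 -0.89]
[(array([0.6051, 0.3499]), np.float64(69.5), np.float64(0.11)), (array([0.6045, 0.3486]), np.float64(236.5), np.float64(7.03))] zmax 0.0414 0.0041
(0.4537, 0.255, 0.17, 139) [-0.144, -1.0, 0.039] [-0.0, 0.0, -0.077] rows>= 1.6 -> [0.498 0.101 0.176]
(0.4537, 0.255, 0.17, 139) [0.099, -1.0, 0.039] [-0.0, 0.0, -0.076] rows>= 1.6 -> [0.476 0.178 0.173]
(0.4537, 0.255, 0.17, 139) [0.332, -0.948, 0.039] [-0.0, 0.0, -0.076] rows>= 1.6 -> [0.454 0.255 0.17 ]
(0.4537, 0.255, 0.038, 139) [0.001, 0.001, 1.0] [-0.0, 0.0, 0.0] rows>= 1.6 -> [0.454 0.255 0.09 ]
(0.4537, 0.255, 0.038, 139) [0.0, 0.001, 0.65] [-0.0, 0.0, 0.0] rows>= 1.0 -> [0.454 0.255 0.038]
```

Cycle 1 is complete: the lever is home and the bracket is in the track. Next is C.

Emit:
{"api": "apply_moves", "payload": {
  "deltas": [
    [[-0.08,-0.5,0.1],[0,0,-0.04],0.2],
    [[-0.14,-1.0,0.2],[0,0,-0.077],0.2],
    [[-0.14,-1.0,0.2],[0,0,-0.077],0.2]
  ]
}}

```text
time: 12.9
tool_pos: [0.4963, 0.1057, 0.1614]
tool_rot: [[0.925, 0.379, -0.006], [0.379, -0.925, 0.002], [-0.005, -0.004, -1.0]]
force: [0.5, -0.3, 0.3]
opening: 0.599
finger_force: 0.0
```

Emit:
{"api": "apply_moves", "payload": {
  "deltas": [
    [[0.1,-1.0,0],[0,0,-0.076],0.2],
    [[0.1,-1.0,0],[0,0,-0.076],0.2],
    [[0.1,-1.0,0],[0,0,-0.076],0.2]
  ]
}}

```text
time: 13.2
tool_pos: [0.4749, 0.1819, 0.1625]
tool_rot: [[0.811, 0.586, -0.003], [0.586, -0.811, 0.001], [-0.002, -0.003, -1.0]]
force: [-0.6, 0.5, 0.1]
opening: 0.601
finger_force: 0.0
```

Emit:
{"api": "apply_moves", "payload": {
  "deltas": [
    [[0.33,-0.95,0],[0,0,-0.068],0.2],
    [[0.33,-0.95,0],[0,0,-0.068],0.2],
    [[0.33,-0.95,0],[0,0,-0.068],0.2],
    [[0.33,-0.95,0],[0,0,-0.068],0.2]
  ]
}}

```text
time: 13.6
tool_pos: [0.4542, 0.2544, 0.1633]
tool_rot: [[0.675, 0.738, -0.001], [0.738, -0.675, -0.001], [-0.001, 0.0, -1.0]]
force: [0.4, -0.5, 0.0]
opening: 0.599
finger_force: 0.0
```

```bash
python3 - <<'E'
from h import *
p,d,w,m=look('w7.png'); s=robot.state(); print(s['tool_pos'],np.round(s['joint_positions'],2))
plan([(.4537,.255,.039,140.5)])
E
```

```text
partial [0.593 0.332 0.008]
[(array([0.6143, 0.253 ]), np.float64(187.0), np.float64(0.03)), (array([0.6143, 0.253 ]), np.float64(6.5), np.float64(0.21))] zmax 0.037 0.0054
[(array([0.4445, 0.3484]), np.float64(243.3), np.float64(0.27)), (array([0.4445, 0.3484]), np.float64(62.9), np.float64(0.29))] zmax 0.0371 0.005
[(array([0.4543, 0.2545]), np.float64(141.0), np.float64(0.33)), (array([0.4563, 0.2573]), np.float64(50.0), np.float64(24.61))] zmax 0.0369 0.0049
[0.45454001 0.25354499 0.16347294] [-1.08  0.57  0.75  1.98 -0.54  0.8  -0.77]
(0.4537, 0.255, 0.039, 140.5) [0.005, -0.014, 1.0] [0.0, 0.0, -0.011] rows>= 1.6 -> [0.454 0.254 0.083]
(0.4537, 0.255, 0.039, 140.5) [0.004, -0.007, 0.556] [0.0, 0.0, -0.006] rows>= 0.9 -> [0.454 0.255 0.039]
```

Emit:
{"api": "apply_moves", "payload": {
  "deltas": [
    [[0.005,-0.012,0.5],[0,0,-0.017],0.2],
    [[0.005,-0.012,1.0],[0,0,-0.017],0.2],
    [[0.005,-0.012,1.0],[0,0,-0.017],0.2]
  ]
}}

```text
time: 13.95
tool_pos: [0.4522, 0.2532, 0.0806]
tool_rot: [[0.637, 0.771, -0.006], [0.771, -0.637, -0.004], [-0.007, -0.002, -1.0]]
force: [-0.0, -0.2, 0.2]
opening: 0.603
finger_force: 0.0
```

Emit:
{"api": "apply_moves", "payload": {
  "deltas": [
    [[0,0,0.4],[0,0,0],0.2],
    [[0,0,0.55],[0,0,0],0.2],
    [[0,0,0.55],[0,0,0],0.2],
    [[0,0,0.55],[0,0,0],-1],
    [[0,0,0.55],[0,0,0],-1],
    [[0,0,0.55],[0,0,0],-1],
    [[0,0,0.55],[0,0,0],-1],
    [[0,0,0.55],[0,0,0],-1]
  ]
}}

```text
time: 14.75
tool_pos: [0.4547, 0.2561, 0.0415]
tool_rot: [[0.634, 0.773, 0.002], [0.773, -0.634, 0.001], [0.002, 0.001, -1.0]]
force: [-0.5, -1.2, 6.3]
opening: 0.294
finger_force: 59.3
```

Emit:
{"api": "apply_moves", "payload": {
  "deltas": [
    [[0,0,-0.2],[0,0,0],-1],
    [[0,0,-0.8],[0,0,0],-1],
    [[0,0,-1.0],[0,0,0],-1],
    [[0,0,-1.0],[0,0,0],-1]
  ]
}}

```text
time: 15.15
tool_pos: [0.4553, 0.2568, 0.1232]
tool_rot: [[0.634, 0.774, 0.004], [0.774, -0.634, 0.003], [0.005, 0.001, -1.0]]
force: [0.1, 1.2, -0.5]
opening: 0.287
finger_force: 59.1
```

```bash
python3 - <<'E'
from h import *
plan([(.50,.17,.20,140.5),(.56,.03,.20,173),(*nw(0,0),.20,8.15)])
E
```

```text
(0.5, 0.17, 0.2, 140.5) [-0.428, 1.0, -0.857] [0.0, -0.001, 0.001] rows>= 2.2 -> [0.495 0.179 0.192]
(0.5, 0.17, 0.2, 140.5) [-0.052, 0.121, -0.104] [0.0, -0.001, 0.0] rows>= 0.3 -> [0.5  0.17 0.2 ]
(0.56, 0.03, 0.2, 173) [-0.516, 1.0, 0.002] [0.0, 0.0, -0.107] rows>= 2.2 -> [0.535 0.087 0.2  ]
(0.56, 0.03, 0.2, 173) [-0.565, 0.536, 0.001] [0.0, 0.001, -0.074] rows>= 1.6 -> [0.56 0.03 0.2 ]
(np.float64(0.6239), np.float64(-0.1214), 0.2, 8.15) [-1.0, 0.572, -0.001] [0.0, -0.0, -0.047] rows>= 1.8 -> [ 0.596 -0.055  0.2  ]
(np.float64(0.6239), np.float64(-0.1214), 0.2, 8.15) [-0.84, 0.328, -0.0] [0.0, -0.0, -0.037] rows>= 1.4 -> [ 0.624 -0.121  0.2  ]
```

Emit:
{"api": "apply_moves", "payload": {
  "deltas": [
    [[-0.2,0.4,-0.6],[0,0,0],-1],
    [[-0.45,1.0,-0.95],[0,0,0],-1],
    [[-0.45,1.0,-0.95],[0,0,0],-1],
    [[-0.45,1.0,-0.95],[0,0,0],-1]
  ]
}}

```text
time: 15.55
tool_pos: [0.4945, 0.175, 0.1975]
tool_rot: [[0.637, 0.771, 0.003], [0.771, -0.637, 0.001], [0.003, 0.002, -1.0]]
force: [-0.5, -0.1, -0.6]
opening: 0.287
finger_force: 59.2
```

Emit:
{"api": "apply_moves", "payload": {
  "deltas": [
    [[-0.25,0.5,0],[0,0,-0.045],-1],
    [[-0.52,1.0,0],[0,0,-0.09],-1],
    [[-0.52,1.0,0],[0,0,-0.107],-1],
    [[-0.52,1.0,0],[0,0,-0.107],-1]
  ]
}}

```text
time: 15.95
tool_pos: [0.528, 0.0943, 0.1949]
tool_rot: [[0.344, 0.939, -0.002], [0.939, -0.344, 0.001], [-0.0, -0.002, -1.0]]
force: [-0.3, 0.7, -0.3]
opening: 0.293
finger_force: 59.2
```

Emit:
{"api": "apply_moves", "payload": {
  "deltas": [
    [[-0.3,0.35,0],[0,0,-0.04],-1],
    [[-0.61,0.65,0],[0,0,-0.074],-1],
    [[-0.61,0.65,0],[0,0,-0.074],-1]
  ]
}}

```text
time: 16.25
tool_pos: [0.5613, 0.0281, 0.1955]
tool_rot: [[0.119, 0.993, 0.0], [0.993, -0.119, -0.002], [-0.002, 0.001, -1.0]]
force: [1.0, 0.4, 0.1]
opening: 0.287
finger_force: 59.3
```

Emit:
{"api": "apply_moves", "payload": {
  "deltas": [
    [[-0.5,0.3,0],[0,0,-0.047],-1],
    [[-1.0,0.57,0],[0,0,-0.047],-1],
    [[-1.0,0.57,0],[0,0,-0.047],-1]
  ]
}}

```text
time: 16.55
tool_pos: [0.5973, -0.0585, 0.1955]
tool_rot: [[-0.023, 1.0, 0.001], [1.0, 0.023, -0.003], [-0.003, 0.0, -1.0]]
force: [-0.2, 0.4, -0.9]
opening: 0.292
finger_force: 59.3
```

Emit:
{"api": "apply_moves", "payload": {
  "deltas": [
    [[-0.8,0.33,0],[0,0,-0.037],-1],
    [[-0.8,0.33,0],[0,0,-0.037],-1],
    [[-0.8,0.33,0],[0,0,-0.037],-1],
    [[-0.8,0.33,0],[0,0,-0.037],-1]
  ]
}}

```text
time: 16.95
tool_pos: [0.6244, -0.1146, 0.1948]
tool_rot: [[-0.145, 0.989, -0.002], [0.989, 0.145, 0.002], [0.002, -0.002, -1.0]]
force: [0.0, 0.3, -0.8]
opening: 0.286
finger_force: 59.3
```

```bash
python3 - <<'E'
from h import *
p,d,w,m=cloud('wrist'); save(p,'w8.png'); inhand(w,p,d); inest(w,p,d)
s=robot.state(); print(np.round(s['joint_positions'],2))
plan([(*nw(2.5,0.5),.12,8.15),(*nw(2.5,.5),.0605,8.15)])
E
```

```text
boss 1844 [[-12.0, -12.8, -11.7], [13.7, 11.6, -5.3]]
plate 3501 [[-20.9, -31.7, -38.8], [2.6, 30.1, -24.8]]
tcp nest mm -7.153128043877689 1.529306632439944
[-0.16  0.61  0.45  1.64 -0.31  0.96  0.55]
(np.float64(0.6247), np.float64(-0.1238), 0.12, 8.15) [-0.122, -0.013, 0.937] [-0.0, -0.001, 0.002] rows>= 1.5 -> [ 0.625 -0.124  0.12 ]
(np.float64(0.6247), np.float64(-0.1238), 0.0605, 8.15) [0.001, 0.001, 0.743] [-0.0, 0.0, -0.0] rows>= 1.2 -> [ 0.625 -0.124  0.061]
```

Emit:
{"api": "apply_moves", "payload": {
  "deltas": [
    [[-0.108,-0.012,0.5],[0,0,0.002],-1],
    [[-0.108,-0.012,0.9],[0,0,0.002],-1],
    [[-0.108,-0.012,0.9],[0,0,0.002],-1],
    [[-0.108,-0.012,0.9],[0,0,0.002],-1]
  ]
}}

```text
time: 17.4
tool_pos: [0.625, -0.1239, 0.1241]
tool_rot: [[-0.141, 0.99, -0.001], [0.99, 0.141, 0.001], [0.001, -0.001, -1.0]]
force: [0.0, 0.2, 0.6]
opening: 0.292
finger_force: 59.3
```

Emit:
{"api": "apply_moves", "payload": {
  "deltas": [
    [[0,0,0.3],[0,0,0],-1],
    [[0,0,0.55],[0,0,0],-1],
    [[0,0,0.7],[0,0,0],-1],
    [[0,0,0.71],[0,0,0],-1],
    [[0,0,0.71],[0,0,0],-1]
  ]
}}

```text
time: 17.9
tool_pos: [0.6257, -0.1256, 0.0683]
tool_rot: [[-0.14, 0.99, 0.001], [0.99, 0.14, -0.0], [-0.0, 0.001, -1.0]]
force: [0.7, -0.5, 0.2]
opening: 0.286
finger_force: 59.3
```

```bash
python3 - <<'E'
from h import *
s=robot.state(); print(s['tool_pos'],s['force'],s['opening'])
p,d,w,m=cloud('wrist'); inhand(w,p,d)
E
```

```text
[ 0.62572359 -0.1256261   0.06825168] [ 0.73166072 -0.46926685  0.1521476 ] 0.2860562326130533
boss 1881 [[-12.7, -12.8, -11.7], [13.0, 11.7, -0.3]]
plate 4540 [[-21.4, -31.6, -41.9], [56.9, 30.2, -24.5]]
tcp nest mm 4.638385076216827 1.2965986314345528
```

Emit:
{"api": "apply_moves", "payload": {
  "deltas": [
    [[0.03,-0.008,0.05],[0,0,0],-1],
    [[0.03,-0.008,0.09],[0,0,0],-1],
    [[0.03,-0.008,0.105],[0,0,0],-1],
    [[0.03,-0.008,0.105],[0,0,0],0.1],
    [[0.03,-0.008,0.105],[0,0,0],0.1],
    [[0.03,-0.008,0.08],[0,0,0],0.1],
    [[0.03,-0.008,-0.1],[0,0,0],0.1],
    [[0.03,-0.008,-0.5],[0,0,0],0.1]
  ]
}}

```text
time: 18.75
tool_pos: [0.6227, -0.123, 0.1061]
tool_rot: [[-0.139, 0.99, -0.004], [0.99, 0.139, 0.001], [0.001, -0.004, -1.0]]
force: [0.6, -0.4, 0.3]
opening: 0.548
finger_force: 0.0
```

Emit:
{"api": "apply_moves", "payload": {
  "deltas": [
    [[0,0,-0.8],[0,0,0],0.0],
    [[0,0,-1.0],[0,0,0],0.0],
    [[0,0,-1.0],[0,0,0],0.0]
  ]
}}

```text
time: 19.05
tool_pos: [0.6263, -0.1247, 0.1929]
tool_rot: [[-0.139, 0.99, 0.008], [0.99, 0.139, -0.002], [-0.003, 0.008, -1.0]]
force: [1.8, 0.2, 0.2]
opening: 0.501
finger_force: 0.0
```

```bash
python3 - <<'E'
from h import *
p,d,w,m=cloud('wrist'); save(p,'w9.png'); inest(w,p,d)
plan([(*nw(-157,-82),.17,-81.85)])
E
```

```text
nest blob 2399 box [[-19.0, -31.0, 5.0], [23.0, 31.0, 36.0]] bosstop 577 [ 0.3  0.5 34.6]
nest blob 1412 box [[32.0, -29.0, 4.0], [73.0, 29.0, 36.0]] bosstop 450 [51.9  0.3 34.5]
(np.float64(0.5205), np.float64(0.0224), 0.17, -81.85) [1.0, -0.523, 0.123] [0.001, -0.0, 0.25] rows>= 5.2 -> [ 0.573 -0.051  0.18 ]
(np.float64(0.5205), np.float64(0.0224), 0.17, -81.85) [0.313, -1.0, 0.117] [0.0, -0.001, 0.233] rows>= 4.9 -> [0.524 0.018 0.171]
(np.float64(0.5205), np.float64(0.0224), 0.17, -81.85) [-0.031, -0.067, 0.009] [0.0, 0.0, 0.016] rows>= 0.3 -> [0.52  0.022 0.17 ]
```

Emit:
{"api": "apply_moves", "payload": {
  "deltas": [
    [[0.4,-0.2,0.06],[0,0,0.048],0],
    [[0.8,-0.4,0.13],[0,0,0.095],0],
    [[1.0,-0.52,0.15],[0,0,0.143],-0.1],
    [[1.0,-0.52,0.15],[0,0,0.19],-0.1],
    [[1.0,-0.52,0.15],[0,0,0.238],-0.2],
    [[1.0,-0.52,0.15],[0,0,0.249],-0.2],
    [[1.0,-0.52,0.15],[0,0,0.249],-0.2]
  ]
}}

```text
time: 19.8
tool_pos: [0.5714, -0.0499, 0.1745]
tool_rot: [[0.597, 0.802, -0.001], [0.802, -0.597, -0.0], [-0.001, -0.001, -1.0]]
force: [0.1, -0.6, -0.3]
opening: 0.406
finger_force: 0.0
```

Emit:
{"api": "apply_moves", "payload": {
  "deltas": [
    [[0.2,-0.5,0.04],[0,0,0.048],-0.2],
    [[0.31,-1.0,0.08],[0,0,0.095],-0.2],
    [[0.31,-1.0,0.08],[0,0,0.143],-0.2],
    [[0.31,-1.0,0.08],[0,0,0.19],-0.2],
    [[0.31,-1.0,0.08],[0,0,0.238],-0.2],
    [[0.31,-1.0,0.08],[0,0,0.25],-0.2],
    [[0.31,-1.0,0.08],[0,0,0.25],-0.2]
  ]
}}

```text
time: 20.5
tool_pos: [0.5224, 0.0176, 0.1684]
tool_rot: [[0.989, 0.146, -0.001], [0.146, -0.989, -0.001], [-0.001, 0.0, -1.0]]
force: [-0.1, -0.7, 1.1]
opening: 0.396
finger_force: 0.0
```

Emit:
{"api": "apply_moves", "payload": {
  "deltas": [
    [[-0.02,-0.07,0.2],[0,0,0.002],-0.2],
    [[-0.02,-0.07,0.5],[0,0,0.002],-0.2],
    [[-0.02,-0.07,0.85],[0,0,0.002],-0.2],
    [[-0.02,-0.07,0.85],[0,0,0.002],-0.3],
    [[-0.02,-0.07,0.85],[0,0,0.002],-0.53],
    [[-0.02,-0.07,0.85],[0,0,0.002],-0.53],
    [[-0.02,-0.07,0.85],[0,0,0.002],-0.53]
  ]
}}

```text
time: 21.2
tool_pos: [0.5208, 0.023, 0.1018]
tool_rot: [[0.991, 0.137, 0.002], [0.137, -0.991, 0.0], [0.002, -0.0, -1.0]]
force: [-0.1, -0.0, 0.2]
opening: 0.234
finger_force: 0.0
```

Emit:
{"api": "apply_moves", "payload": {
  "deltas": [
    [[-0.066,0.105,0],[0,0,0],-0.53],
    [[-0.122,0.22,0],[0,0,0],-0.53],
    [[-0.166,0.335,0],[0,0,0],-0.53],
    [[-0.198,0.455,0],[0,0,0],-0.53],
    [[-0.218,0.58,0],[0,0,0],-0.53],
    [[-0.225,0.7,0],[0,0,0],-0.53],
    [[-0.22,0.83,0],[0,0,0],-0.53],
    [[-0.2,0.95,0],[0,0,0],-0.53]
  ]
}}

```text
time: 22.0
tool_pos: [0.5148, -0.0555, 0.1007]
tool_rot: [[0.991, 0.136, -0.0], [0.136, -0.991, -0.0], [-0.0, 0.0, -1.0]]
force: [-3.4, 1.8, -0.6]
opening: 0.239
finger_force: 1.3
```

Emit:
{"api": "apply_moves", "payload": {
  "deltas": [
    [[0.03,0.12,0],[0,0,0],-0.53],
    [[0.07,0.24,0],[0,0,0],-0.53],
    [[0.125,0.35,0],[0,0,0],-0.53],
    [[0.125,0.4,0],[0,0,0],-0.53],
    [[0.125,0.41,0],[0,0,0],-0.53],
    [[0.125,0.41,0],[0,0,0],-0.53]
  ]
}}

```text
time: 22.6
tool_pos: [0.5306, -0.085, 0.1008]
tool_rot: [[0.991, 0.137, 0.002], [0.137, -0.991, 0.0], [0.002, -0.0, -1.0]]
force: [2.6, 4.8, -1.7]
opening: 0.232
finger_force: 2.1
```

```bash
python3 - <<'E'
from h import *
save(handle(),'w10.png')
E
```

```text
nest blob 8958 box [[34.0, -21.0, 6.0], [114.0, 24.0, 36.0]] bosstop 3381 [65.9  0.3 34.2]
lever angle from home 1.1228554566299884 2974
t 22.65 tcp hinge-rel 50.6797630696428 -87.26876278372926 F nest -4.209014644876893 3.3918475437869646 open 0.23700495038627534 q [-0.42  0.72  0.8   2.   -0.77  0.75 -0.58]
```

Both brackets moved along the track. I'll return the lever, lift, and head towards A, looking on the way.

Emit:
{"api": "apply_moves", "payload": {
  "deltas": [
    [[0.01,0.03,0],[0,0,0],-0.53],
    [[0.01,0.03,0],[0,0,0],-0.53],
    [[-0.054,-0.11,0],[0,0,0],-0.53],
    [[-0.095,-0.23,0],[0,0,0],-0.53],
    [[-0.125,-0.35,0],[0,0,0],-0.53],
    [[-0.142,-0.475,0],[0,0,0],-0.53],
    [[-0.148,-0.6,0],[0,0,0],-0.53],
    [[-0.14,-0.725,0],[0,0,0],-0.53]
  ]
}}

```text
time: 23.45
tool_pos: [0.5099, -0.0289, 0.1008]
tool_rot: [[0.991, 0.136, 0.0], [0.136, -0.991, -0.0], [0.0, 0.0, -1.0]]
force: [0.5, 0.8, -0.2]
opening: 0.237
finger_force: 0.5
```

Emit:
{"api": "apply_moves", "payload": {
  "deltas": [
    [[0.02,-0.125,0],[0,0,0],-0.53],
    [[0.05,-0.245,0],[0,0,0],-0.53],
    [[0.095,-0.36,0],[0,0,0],-0.53],
    [[0.15,-0.475,0],[0,0,0],-0.53],
    [[0.22,-0.6,0],[0,0,0],-0.53],
    [[0.22,-0.63,0],[0,0,0],-0.3],
    [[0.22,-0.63,0],[0,0,0],-0.2],
    [[0.22,-0.63,0],[0,0,0],-0.2]
  ]
}}

```text
time: 24.25
tool_pos: [0.5205, 0.0222, 0.1007]
tool_rot: [[0.991, 0.136, -0.0], [0.136, -0.991, -0.0], [-0.0, 0.0, -1.0]]
force: [0.1, -0.3, 0.4]
opening: 0.399
finger_force: 0.0
```

Emit:
{"api": "apply_moves", "payload": {
  "deltas": [
    [[0,0,-0.5],[0,0,0],-0.2],
    [[0,0,-1.0],[0,0,0],0],
    [[0,0,-1.0],[0,0,0],0.2],
    [[0,0,-1.0],[0,0,0],0.2]
  ]
}}

```text
time: 24.65
tool_pos: [0.5208, 0.0223, 0.1814]
tool_rot: [[0.991, 0.136, 0.002], [0.136, -0.991, 0.0], [0.002, -0.0, -1.0]]
force: [0.4, 1.2, -0.1]
opening: 0.601
finger_force: 0.0
```

```bash
python3 - <<'E'
from h import *
save(handle(),'w11.png'); look(minpx=200)
plan([(.56,.22,.2,-95),(.604,.349,.17,-111)])
E
```

```text
nest blob 2936 box [[33.0, -28.0, 2.0], [88.0, 29.0, 36.0]] bosstop 755 [48.3 -0.  34.1]
lever angle from home 9.275364285743493e-05 1366
t 24.7 tcp hinge-rel -57.23657092256457 -82.12688876158603 F nest 0.3781143922809215 -0.41206819320013494 open 0.596528526519656 q [-0.73  0.62  0.96  1.96 -0.65  0.9  -0.86]
[(array([0.6143, 0.2488]), np.float64(174.1), np.float64(0.93)), (array([0.6144, 0.2489]), np.float64(355.1), np.float64(0.98))] zmax 0.0367 0.0028
(0.56, 0.22, 0.2, -95) [0.349, -1.0, -0.105] [-0.0, 0.0, 0.03] rows>= 1.7 -> [0.537 0.106 0.188]
(0.56, 0.22, 0.2, -95) [0.247, -1.0, -0.102] [-0.0, 0.0, 0.029] rows>= 1.7 -> [0.553 0.186 0.197]
(0.56, 0.22, 0.2, -95) [0.064, -0.423, -0.042] [-0.0, 0.0, 0.012] rows>= 0.7 -> [0.56 0.22 0.2 ]
(0.604, 0.349, 0.17, -111) [0.247, -1.0, 0.227] [-0.0, 0.0, 0.054] rows>= 1.7 -> [0.587 0.298 0.182]
(0.604, 0.349, 0.17, -111) [0.049, -0.671, 0.148] [0.0, 0.0, 0.035] rows>= 1.1 -> [0.604 0.349 0.17 ]
```

Emit:
{"api": "apply_moves", "payload": {
  "deltas": [
    [[0.15,-0.5,-0.05],[0,0,0.03],0.2],
    [[0.35,-1.0,-0.1],[0,0,0.03],0.2],
    [[0.35,-1.0,-0.1],[0,0,0.03],0.2]
  ]
}}

```text
time: 25.05
tool_pos: [0.538, 0.112, 0.1869]
tool_rot: [[0.999, 0.05, -0.002], [0.05, -0.999, 0.001], [-0.002, -0.001, -1.0]]
force: [0.0, -0.8, -0.0]
opening: 0.6
finger_force: 0.0
```

Emit:
{"api": "apply_moves", "payload": {
  "deltas": [
    [[0.25,-1.0,0],[0,0,0.029],0.2],
    [[0.25,-1.0,0],[0,0,0.029],0.2],
    [[0.25,-1.0,0],[0,0,0.029],0.2]
  ]
}}

```text
time: 25.35
tool_pos: [0.5538, 0.1916, 0.1864]
tool_rot: [[0.999, -0.042, -0.003], [-0.042, -0.999, 0.0], [-0.003, -0.0, -1.0]]
force: [0.2, -0.1, 0.3]
opening: 0.599
finger_force: 0.0
```

Emit:
{"api": "apply_moves", "payload": {
  "deltas": [
    [[0.25,-1.0,0],[0,0,0.05],0.2],
    [[0.25,-1.0,0],[0,0,0.05],0.2],
    [[0.25,-1.0,0],[0,0,0.05],0.2]
  ]
}}

```text
time: 25.65
tool_pos: [0.5779, 0.2699, 0.1863]
tool_rot: [[0.98, -0.198, -0.002], [-0.198, -0.98, -0.0], [-0.002, 0.001, -1.0]]
force: [-0.3, 0.4, 0.3]
opening: 0.598
finger_force: 0.0
```

Emit:
{"api": "apply_moves", "payload": {
  "deltas": [
    [[0.25,-1.0,0.1],[0,0,0.05],0.2],
    [[0.25,-1.0,0.1],[0,0,0.05],0.2],
    [[0.25,-1.0,0.1],[0,0,0.05],0.2],
    [[0.25,-1.0,0.1],[0,0,0.05],0.2]
  ]
}}

```text
time: 26.05
tool_pos: [0.6138, 0.3382, 0.1793]
tool_rot: [[0.935, -0.355, -0.001], [-0.355, -0.935, -0.002], [-0.001, 0.002, -1.0]]
force: [0.3, -0.9, 0.1]
opening: 0.595
finger_force: 0.0
```

```bash
python3 - <<'E'
from h import *
look('w12.png'); look(cam='top',minpx=100); s=robot.state(); print(s['tool_pos'],np.round(s['joint_positions'],2))
plan([(.604,.3495,.1,69.2),(.604,.3495,.04,69.2)])
E
```

```text
[(array([0.6144, 0.2523]), np.float64(185.0), np.float64(0.15)), (array([0.6144, 0.2523]), np.float64(5.1), np.float64(0.15))] zmax 0.0375 0.004
[(array([0.6037, 0.3483]), np.float64(71.4), np.float64(0.5)), (array([0.6068, 0.3473]), np.float64(339.5), np.float64(24.18))] zmax 0.0372 0.0046
[(array([0.4439, 0.3479]), np.float64(8.0), np.float64(8.43)), (array([0.4455, 0.3492]), np.float64(23.4), np.float64(17.3))] zmax 0.0366 0.0009
[(array([0.6051, 0.3504]), np.float64(69.5), np.float64(0.06)), (array([0.6021, 0.3508]), np.float64(159.2), np.float64(26.36))] zmax 0.0402 0.0041
[(array([0.6149, 0.254 ]), np.float64(5.3), np.float64(0.02)), (array([0.6149, 0.254 ]), np.float64(5.6), np.float64(0.02))] zmax 0.0403 0.0042
[(array([0.4456, 0.3497]), np.float64(65.1), np.float64(0.0)), (array([0.4456, 0.3497]), np.float64(65.1), np.float64(0.03))] zmax 0.0409 0.004
[0.61385389 0.33739145 0.18045644] [-1.07  0.93  1.09  1.48 -0.84  1.25 -1.81]
(0.604, 0.3495, 0.1, 69.2) [-0.168, -0.098, 1.0] [0.0, 0.0, -0.001] rows>= 1.6 -> [0.604 0.349 0.1  ]
(0.604, 0.3495, 0.1, 69.2) [-0.001, -0.001, 0.006] [0.0, 0.0, 0.0] rows>= 0.0 -> [0.604 0.35  0.1  ]
(0.604, 0.3495, 0.04, 69.2) [0.0, -0.0, 0.75] [0.0, 0.0, 0.0] rows>= 1.2 -> [0.604 0.349 0.04 ]
```

View pics/w12.png

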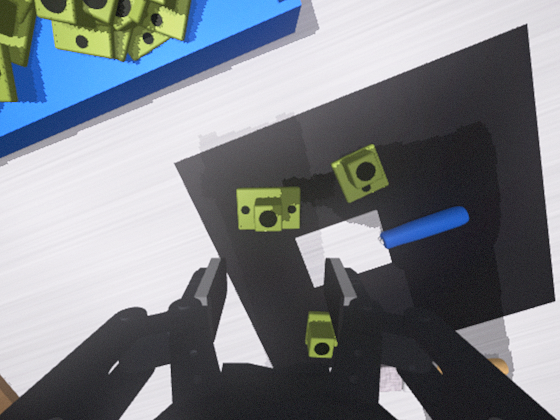

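A is at pixel (268,210) and unchanged. I'll grasp it.

Emit:
{"api": "apply_moves", "payload": {
  "deltas": [
    [[-0.168,-0.1,0.5],[0,0,0],0.2],
    [[-0.168,-0.1,1.0],[0,0,0],0.2],
    [[-0.168,-0.1,1.0],[0,0,0],0.2],
    [[-0.168,-0.1,1.0],[0,0,0],0.2]
  ]
}}

```text
time: 26.55
tool_pos: [0.6044, 0.3504, 0.1016]
tool_rot: [[0.934, -0.357, 0.0], [-0.357, -0.934, -0.001], [0.0, 0.001, -1.0]]
force: [0.6, -0.4, 1.6]
opening: 0.601
finger_force: 0.0
```

Emit:
{"api": "apply_moves", "payload": {
  "deltas": [
    [[0,0,0.4],[0,0,0],0.2],
    [[0,0,0.74],[0,0,0],0.2],
    [[0,0,0.74],[0,0,0],0.2],
    [[0,0,0.74],[0,0,0],-1],
    [[0,0,0.74],[0,0,0],-1],
    [[0,0,0.74],[0,0,0],-1],
    [[0,0,0.74],[0,0,0],-1],
    [[0,0,0.74],[0,0,0],-1]
  ]
}}

```text
time: 27.35
tool_pos: [0.6058, 0.3517, 0.0448]
tool_rot: [[0.935, -0.355, 0.004], [-0.355, -0.935, 0.001], [0.003, -0.002, -1.0]]
force: [0.1, -1.0, 8.6]
opening: 0.29
finger_force: 60.4
```

Emit:
{"api": "apply_moves", "payload": {
  "deltas": [
    [[0,0,-0.2],[0,0,0],-1],
    [[0,0,-0.8],[0,0,0],-1],
    [[0,0,-1.0],[0,0,0],-1],
    [[0,0,-1.0],[0,0,0],-1]
  ]
}}

```text
time: 27.75
tool_pos: [0.6061, 0.352, 0.1266]
tool_rot: [[0.935, -0.355, 0.006], [-0.355, -0.935, 0.003], [0.005, -0.005, -1.0]]
force: [0.5, 0.1, -1.9]
opening: 0.287
finger_force: 59.4
```

```bash
python3 - <<'E'
from h import *
plan([(.59,.15,.20,-130),(*nw(0,0),.20,-171.85)])
E
```

```text
(0.59, 0.15, 0.2, -130) [0.294, 1.0, -0.381] [-0.001, -0.001, 0.044] rows>= 1.8 -> [0.599 0.269 0.157]
(0.59, 0.15, 0.2, -130) [0.449, 1.0, -0.398] [-0.0, -0.0, 0.046] rows>= 1.9 -> [0.593 0.181 0.189]
(0.59, 0.15, 0.2, -130) [0.211, 0.331, -0.143] [-0.001, -0.0, 0.017] rows>= 0.7 -> [0.59 0.15 0.2 ]
(np.float64(0.6239), np.float64(-0.1214), 0.2, -171.85) [1.0, 0.927, 0.002] [0.0, -0.0, 0.093] rows>= 2.2 -> [0.604 0.042 0.2  ]
(np.float64(0.6239), np.float64(-0.1214), 0.2, -171.85) [1.0, 0.49, 0.001] [0.0, -0.0, 0.075] rows>= 1.8 -> [ 0.615 -0.047  0.2  ]
(np.float64(0.6239), np.float64(-0.1214), 0.2, -171.85) [0.919, 0.205, 0.002] [0.0, -0.0, 0.064] rows>= 1.5 -> [ 0.624 -0.121  0.2  ]
```

```bash
python3 - <<'E'
from h import *
plan([(.60,.255,.2,-75),(.60,.15,.20,-38),(.60,.03,.2,-10),(*nw(-4,0),.20,8.15)])
E
```

```text
(0.6, 0.255, 0.2, -75) [0.314, 1.0, -0.796] [-0.001, -0.002, -0.172] rows>= 3.6 -> [0.601 0.268 0.19 ]
(0.6, 0.255, 0.2, -75) [-0.039, 0.16, -0.124] [-0.0, 0.0, -0.027] rows>= 0.6 -> [0.6   0.255 0.2  ]
(0.6, 0.15, 0.2, -38) [-0.268, 1.0, -0.0] [-0.0, 0.0, -0.162] rows>= 3.4 -> [0.6   0.172 0.2  ]
(0.6, 0.15, 0.2, -38) [-0.193, 0.198, -0.0] [-0.0, 0.0, -0.043] rows>= 0.9 -> [0.6  0.15 0.2 ]
(0.6, 0.03, 0.2, -10) [-1.0, 0.784, -0.0] [-0.0, 0.0, -0.132] rows>= 2.8 -> [0.6   0.048 0.2  ]
(0.6, 0.03, 0.2, -10) [-0.223, 0.057, -0.0] [-0.0, 0.0, -0.024] rows>= 0.5 -> [0.6  0.03 0.2 ]
(np.float64(0.6233), np.float64(-0.1174), 0.2, 8.15) [-1.0, 0.344, -0.0] [-0.0, -0.0, -0.057] rows>= 1.7 -> [ 0.613 -0.054  0.2  ]
(np.float64(0.6233), np.float64(-0.1174), 0.2, 8.15) [-0.798, 0.122, -0.001] [-0.0, -0.0, -0.044] rows>= 1.3 -> [ 0.623 -0.117  0.2  ]
```

Emit:
{"api": "apply_moves", "payload": {
  "deltas": [
    [[0.1,0.4,-0.5],[0,0,-0.046],-1],
    [[0.3,1.0,-0.9],[0,0,-0.092],-1],
    [[0.31,1.0,-0.9],[0,0,-0.138],-1],
    [[0.31,1.0,-0.9],[0,0,-0.184],-1],
    [[0.31,1.0,-0.9],[0,0,-0.2],-1],
    [[0.31,1.0,-0.9],[0,0,-0.2],-1]
  ]
}}

```text
time: 28.35
tool_pos: [0.5986, 0.2683, 0.1937]
tool_rot: [[0.965, 0.263, -0.0], [0.263, -0.965, 0.001], [-0.0, -0.001, -1.0]]
force: [-0.4, 0.9, -0.6]
opening: 0.284
finger_force: 59.4
```

Emit:
{"api": "apply_moves", "payload": {
  "deltas": [
    [[-0.1,0.4,0],[0,0,-0.046],-1],
    [[-0.2,0.8,0],[0,0,-0.092],-1],
    [[-0.27,1.0,0],[0,0,-0.138],-1],
    [[-0.27,1.0,0],[0,0,-0.184],-1],
    [[-0.27,1.0,0],[0,0,-0.2],-1],
    [[-0.27,1.0,0],[0,0,-0.2],-1]
  ]
}}

```text
time: 28.95
tool_pos: [0.5989, 0.1854, 0.1934]
tool_rot: [[0.628, 0.779, -0.001], [0.779, -0.628, 0.0], [-0.0, -0.001, -1.0]]
force: [0.1, 0.4, -0.6]
opening: 0.288
finger_force: 59.4
```

Emit:
{"api": "apply_moves", "payload": {
  "deltas": [
    [[-0.4,0.3,0],[0,0,-0.046],-1],
    [[-0.8,0.6,0],[0,0,-0.092],-1],
    [[-1.0,0.78,0],[0,0,-0.138],-1],
    [[-1.0,0.78,0],[0,0,-0.15],-1],
    [[-1.0,0.78,0],[0,0,-0.15],-1]
  ]
}}

```text
time: 29.45
tool_pos: [0.5976, 0.084, 0.1934]
tool_rot: [[0.208, 0.978, -0.0], [0.978, -0.208, 0.001], [0.0, -0.0, -1.0]]
force: [-0.0, 1.4, -1.0]
opening: 0.289
finger_force: 59.4
```

```bash
python3 - <<'E'
from h import *
s=robot.state(); print(s['opening'],np.round(s['joint_positions'],2))
plan([(*nw(-6,0),.20,8.15)])
E
```

```text
0.2885658903646635 [-0.6   0.61  0.63  1.73 -0.43  0.94 -0.01]
(np.float64(0.623), np.float64(-0.1155), 0.2, 8.15) [-1.0, 0.349, -0.035] [-0.0, -0.0, -0.047] rows>= 1.7 -> [ 0.608 -0.     0.196]
(np.float64(0.623), np.float64(-0.1155), 0.2, 8.15) [-1.0, 0.191, -0.034] [-0.0, -0.0, -0.045] rows>= 1.6 -> [ 0.619 -0.081  0.199]
(np.float64(0.623), np.float64(-0.1155), 0.2, 8.15) [-0.437, 0.021, -0.015] [-0.0, -0.0, -0.02] rows>= 0.7 -> [ 0.623 -0.116  0.2  ]
```

Emit:
{"api": "apply_moves", "payload": {
  "deltas": [
    [[-0.5,0.18,-0.02],[0,0,-0.045],-1],
    [[-1.0,0.35,-0.04],[0,0,-0.047],-1],
    [[-1.0,0.35,-0.04],[0,0,-0.047],-1]
  ]
}}

```text
time: 29.75
tool_pos: [0.609, -0.0057, 0.1973]
tool_rot: [[0.068, 0.998, 0.001], [0.998, -0.068, -0.004], [-0.004, 0.001, -1.0]]
force: [-0.3, 0.1, -1.0]
opening: 0.292
finger_force: 59.4
```

Emit:
{"api": "apply_moves", "payload": {
  "deltas": [
    [[-1.0,0.19,-0.03],[0,0,-0.045],-1],
    [[-1.0,0.19,-0.03],[0,0,-0.045],-1],
    [[-1.0,0.19,-0.03],[0,0,-0.045],-1]
  ]
}}

```text
time: 30.05
tool_pos: [0.6193, -0.0851, 0.1993]
tool_rot: [[-0.074, 0.997, 0.0], [0.997, 0.074, -0.003], [-0.003, 0.0, -1.0]]
force: [0.6, 0.1, 0.1]
opening: 0.29
finger_force: 59.4
```

Emit:
{"api": "apply_moves", "payload": {
  "deltas": [
    [[-0.43,0.02,0],[0,0,-0.02],-1],
    [[-0.43,0.02,0],[0,0,-0.02],-1],
    [[-0.43,0.02,0],[0,0,-0.02],-1],
    [[-0.43,0.02,0],[0,0,-0.02],-1]
  ]
}}

```text
time: 30.45
tool_pos: [0.6238, -0.1126, 0.1986]
tool_rot: [[-0.146, 0.989, -0.001], [0.989, 0.146, 0.001], [0.001, -0.001, -1.0]]
force: [1.1, -0.1, -1.7]
opening: 0.289
finger_force: 59.4
```

```bash
python3 - <<'E'
from h import *
p,d,w,m=cloud('wrist'); save(p,'w13.png'); inhand(w,p,d); inest(w,p,d); print(robot.state()['tool_pos'])
plan([(*nw(1.5,0.6),.12,8.15)])
E
```

```text
boss 1588 [[-13.1, -12.6, -11.8], [11.7, 11.8, -8.1]]
plate 3594 [[-22.2, -31.6, -41.3], [2.9, 30.2, -25.0]]
tcp nest mm -8.644127002562549 1.1813801381576428
nest blob 139 box [[100.0, -14.0, -1.0], [127.0, 12.0, 37.0]] bosstop 136 [105.5   0.7  35.1]
[ 0.62384401 -0.1126757   0.19870505]
(np.float64(0.6247), np.float64(-0.1228), 0.12, 8.15) [-0.128, -0.007, 0.984] [-0.0, -0.0, 0.001] rows>= 1.6 -> [ 0.625 -0.123  0.12 ]
```

Emit:
{"api": "apply_moves", "payload": {
  "deltas": [
    [[-0.12,-0.012,0.5],[0,0,0.001],-1],
    [[-0.12,-0.012,0.95],[0,0,0.001],-1],
    [[-0.12,-0.012,0.95],[0,0,0.001],-1],
    [[-0.12,-0.012,0.95],[0,0,0.001],-1]
  ]
}}

```text
time: 30.9
tool_pos: [0.6242, -0.1235, 0.1234]
tool_rot: [[-0.143, 0.99, -0.001], [0.99, 0.143, 0.0], [0.0, -0.001, -1.0]]
force: [0.0, -0.2, -0.3]
opening: 0.284
finger_force: 59.4
```

Emit:
{"api": "apply_moves", "payload": {
  "deltas": [
    [[0,0,0.25],[0,0,0],-1],
    [[0,0,0.5],[0,0,0],-1],
    [[0,0,0.62],[0,0,0],-1],
    [[0,0,0.62],[0,0,0],-1],
    [[0,0,0.62],[0,0,0],-1]
  ]
}}

```text
time: 31.4
tool_pos: [0.6249, -0.1246, 0.0749]
tool_rot: [[-0.143, 0.99, 0.002], [0.99, 0.143, -0.0], [-0.001, 0.002, -1.0]]
force: [0.3, -0.3, -1.1]
opening: 0.292
finger_force: 59.4
```

```bash
python3 - <<'E'
from h import *
s=robot.state(); print(s['tool_pos'],s['force'],s['opening'])
p,d,w,m=cloud('wrist'); inhand(w,p,d)
E
```

```text
[ 0.62487384 -0.12457821  0.074919  ] [ 0.31870041 -0.26911759 -1.14438476] 0.29177679777624954
boss 1645 [[-13.3, -12.7, -11.8], [11.7, 11.8, 4.3]]
plate 4917 [[-22.1, -31.4, -48.4], [56.2, 30.3, -24.6]]
tcp nest mm 3.374872540853254 0.5539527484269462
```

Emit:
{"api": "apply_moves", "payload": {
  "deltas": [
    [[0,0,0.06],[0,0,0],-1],
    [[0,0,0.12],[0,0,0],-1],
    [[0,0,0.155],[0,0,0],-1],
    [[0,0,0.155],[0,0,0],0.1],
    [[0,0,0.155],[0,0,0],0.1],
    [[0,0,0.12],[0,0,0],0.1],
    [[0,0,-0.1],[0,0,0],0.1],
    [[0,0,-0.5],[0,0,0],0.1]
  ]
}}

```text
time: 32.25
tool_pos: [0.6227, -0.124, 0.1119]
tool_rot: [[-0.143, 0.99, -0.005], [0.99, 0.143, 0.001], [0.001, -0.004, -1.0]]
force: [0.2, -0.6, -0.6]
opening: 0.546
finger_force: 0.0
```

Emit:
{"api": "apply_moves", "payload": {
  "deltas": [
    [[0,0,-0.8],[0,0,0],0.0],
    [[0,0,-0.95],[0,0,0],0.0],
    [[0,0,-0.95],[0,0,0],0.0]
  ]
}}

```text
time: 32.55
tool_pos: [0.626, -0.1254, 0.1936]
tool_rot: [[-0.142, 0.99, 0.007], [0.99, 0.142, -0.001], [-0.002, 0.006, -1.0]]
force: [0.3, -0.2, -0.4]
opening: 0.5
finger_force: 0.0
```

```bash
python3 - <<'E'
from h import *
p,d,w,m=cloud('wrist'); save(p,'w14.png'); inest(w,p,d)
plan([(*nw(-157,-82),.17,-81.85)])
E
```

```text
nest blob 2389 box [[-18.0, -31.0, 5.0], [24.0, 30.0, 36.0]] bosstop 577 [ 1.2  0.1 34.5]
nest blob 2423 box [[32.0, -26.0, 4.0], [115.0, 26.0, 36.0]] bosstop 901 [71.6  0.7 34.5]
(np.float64(0.5205), np.float64(0.0224), 0.17, -81.85) [1.0, -0.514, 0.13] [0.0, 0.001, -0.249] rows>= 5.2 -> [ 0.573 -0.051  0.181]
(np.float64(0.5205), np.float64(0.0224), 0.17, -81.85) [1.0, 0.318, 0.124] [0.001, 0.0, -0.232] rows>= 4.9 -> [0.524 0.017 0.171]
(np.float64(0.5205), np.float64(0.0224), 0.17, -81.85) [0.042, 0.071, 0.01] [-0.0, 0.0, -0.019] rows>= 0.4 -> [0.52  0.022 0.17 ]
```

Emit:
{"api": "apply_moves", "payload": {
  "deltas": [
    [[0.4,-0.2,0.06],[0,0,0.048],0],
    [[0.8,-0.4,0.13],[0,0,0.095],0],
    [[1.0,-0.52,0.15],[0,0,0.143],-0.1],
    [[1.0,-0.52,0.15],[0,0,0.19],-0.1],
    [[1.0,-0.52,0.15],[0,0,0.238],-0.2],
    [[1.0,-0.52,0.15],[0,0,0.25],-0.2],
    [[1.0,-0.52,0.15],[0,0,0.25],-0.2]
  ]
}}

```text
time: 33.3
tool_pos: [0.5711, -0.0511, 0.1764]
tool_rot: [[0.597, 0.802, -0.002], [0.802, -0.597, -0.001], [-0.002, -0.001, -1.0]]
force: [-0.3, -0.4, -0.6]
opening: 0.4
finger_force: 0.0
```

Emit:
{"api": "apply_moves", "payload": {
  "deltas": [
    [[0.2,-0.5,0.04],[0,0,0.048],-0.2],
    [[0.31,-1.0,0.08],[0,0,0.095],-0.2],
    [[0.31,-1.0,0.08],[0,0,0.143],-0.2],
    [[0.31,-1.0,0.08],[0,0,0.19],-0.2],
    [[0.31,-1.0,0.08],[0,0,0.238],-0.2],
    [[0.31,-1.0,0.08],[0,0,0.25],-0.2],
    [[0.31,-1.0,0.08],[0,0,0.25],-0.2]
  ]
}}

```text
time: 34.0
tool_pos: [0.5222, 0.0163, 0.1707]
tool_rot: [[0.989, 0.146, -0.001], [0.146, -0.989, -0.001], [-0.001, 0.001, -1.0]]
force: [0.7, 0.1, 0.8]
opening: 0.401
finger_force: 0.0
```

Emit:
{"api": "apply_moves", "payload": {
  "deltas": [
    [[-0.02,-0.07,0.2],[0,0,0.002],-0.2],
    [[-0.02,-0.07,0.5],[0,0,0.002],-0.2],
    [[-0.02,-0.07,0.85],[0,0,0.002],-0.2],
    [[-0.02,-0.07,0.85],[0,0,0.002],-0.3],
    [[-0.02,-0.07,0.85],[0,0,0.002],-0.53],
    [[-0.02,-0.07,0.85],[0,0,0.002],-0.53],
    [[-0.02,-0.07,0.85],[0,0,0.002],-0.53]
  ]
}}

```text
time: 34.7
tool_pos: [0.5206, 0.0218, 0.1042]
tool_rot: [[0.991, 0.137, 0.002], [0.137, -0.991, 0.0], [0.002, 0.0, -1.0]]
force: [-0.4, -0.2, -1.0]
opening: 0.232
finger_force: 0.0
```

Emit:
{"api": "apply_moves", "payload": {
  "deltas": [
    [[-0.066,0.105,0],[0,0,0],-0.53],
    [[-0.122,0.22,0],[0,0,0],-0.53],
    [[-0.166,0.335,0],[0,0,0],-0.53],
    [[-0.198,0.455,0],[0,0,0],-0.53],
    [[-0.218,0.58,0],[0,0,0],-0.53],
    [[-0.225,0.7,0],[0,0,0],-0.53],
    [[-0.22,0.83,0],[0,0,0],-0.53],
    [[-0.2,0.95,0],[0,0,0],-0.53]
  ]
}}

```text
time: 35.5
tool_pos: [0.5146, -0.0567, 0.1031]
tool_rot: [[0.991, 0.136, -0.0], [0.136, -0.991, -0.0], [-0.0, 0.0, -1.0]]
force: [-2.1, 3.3, -0.1]
opening: 0.234
finger_force: 1.5
```

Emit:
{"api": "apply_moves", "payload": {
  "deltas": [
    [[0.03,0.12,0],[0,0,0],-0.53],
    [[0.07,0.24,0],[0,0,0],-0.53],
    [[0.125,0.35,0],[0,0,0],-0.53],
    [[0.125,0.4,0],[0,0,0],-0.53],
    [[0.125,0.41,0],[0,0,0],-0.53],
    [[0.125,0.41,0],[0,0,0],-0.53]
  ]
}}

```text
time: 36.1
tool_pos: [0.5301, -0.0855, 0.1031]
tool_rot: [[0.99, 0.138, 0.001], [0.138, -0.99, 0.002], [0.002, -0.002, -1.0]]
force: [1.6, 6.3, 0.2]
opening: 0.236
finger_force: 3.3
```

```bash
python3 - <<'E'
from h import *
save(handle(),'w15.png')
E
```

```text
nest blob 8982 box [[35.0, -21.0, 6.0], [121.0, 23.0, 36.0]] bosstop 3379 [66.8  0.1 34.2]
lever angle from home 1.1271527040451446 2901
t 36.15 tcp hinge-rel 51.21423584826175 -87.71187366937947 F nest -6.103542968522184 2.36742306108618 open 0.23697257244804806 q [-0.44  0.74  0.85  2.   -0.8   0.78 -0.54]
```

Three whole brackets are in. I'll return the lever, lift, and go to S1, where tool yaw −84° can grip the boss's other faces.

Emit:
{"api": "apply_moves", "payload": {
  "deltas": [
    [[0.01,0.03,0],[0,0,0],-0.53],
    [[0.01,0.03,0],[0,0,0],-0.53],
    [[-0.054,-0.11,0],[0,0,0],-0.53],
    [[-0.095,-0.23,0],[0,0,0],-0.53],
    [[-0.125,-0.35,0],[0,0,0],-0.53],
    [[-0.142,-0.475,0],[0,0,0],-0.53],
    [[-0.148,-0.6,0],[0,0,0],-0.53],
    [[-0.14,-0.725,0],[0,0,0],-0.53]
  ]
}}

```text
time: 36.95
tool_pos: [0.5097, -0.0301, 0.1032]
tool_rot: [[0.991, 0.136, 0.0], [0.136, -0.991, -0.0], [0.0, 0.0, -1.0]]
force: [1.0, 1.7, 0.6]
opening: 0.237
finger_force: 0.6
```

Emit:
{"api": "apply_moves", "payload": {
  "deltas": [
    [[0.02,-0.125,0],[0,0,0],-0.53],
    [[0.05,-0.245,0],[0,0,0],-0.53],
    [[0.095,-0.36,0],[0,0,0],-0.53],
    [[0.15,-0.475,0],[0,0,0],-0.53],
    [[0.22,-0.6,0],[0,0,0],-0.53],
    [[0.22,-0.63,0],[0,0,0],-0.3],
    [[0.22,-0.63,0],[0,0,0],-0.2],
    [[0.22,-0.63,0],[0,0,0],-0.2]
  ]
}}

```text
time: 37.75
tool_pos: [0.5202, 0.021, 0.1031]
tool_rot: [[0.991, 0.136, -0.0], [0.136, -0.991, -0.001], [-0.0, 0.001, -1.0]]
force: [0.4, -0.3, -0.9]
opening: 0.403
finger_force: 0.0
```

Emit:
{"api": "apply_moves", "payload": {
  "deltas": [
    [[0,0,-0.5],[0,0,0],-0.2],
    [[0,0,-1.0],[0,0,0],0],
    [[0,0,-1.0],[0,0,0],0.2],
    [[0,0,-1.0],[0,0,0],0.2]
  ]
}}

```text
time: 38.15
tool_pos: [0.5206, 0.0211, 0.1838]
tool_rot: [[0.991, 0.136, 0.002], [0.136, -0.991, 0.001], [0.002, -0.0, -1.0]]
force: [-0.3, 0.1, -0.6]
opening: 0.602
finger_force: 0.0
```

```bash
python3 - <<'E'
from h import *
save(handle(),'w16.png'); look(minpx=200)
p,d,w,m=look(cam='top',minpx=100); save(p,'top2.png'); inest(w,p,d)
plan([(.6145,.253,.18,-84)])
E
```

```text
nest blob 3039 box [[33.0, -28.0, 2.0], [91.0, 29.0, 36.0]] bosstop 841 [50.3  0.2 34.2]
lever angle from home 0.0018889654237876918 1340
t 38.2 tcp hinge-rel -56.083600968028065 -82.53768170246137 F nest 0.23586815362370933 -0.10192405452998923 open 0.5982846675158985 q [-0.75  0.64  1.01  1.96 -0.68  0.93 -0.82]
[(array([0.6143, 0.2484]), np.float64(354.5), np.float64(0.73)), (array([0.6144, 0.2484]), np.float64(355.5), np.float64(0.77))] zmax 0.0371 0.0032
nest blob 560 box [[33.0, -15.0, 4.0], [161.0, 20.0, 39.0]] bosstop 237 [96.6  0.2 35.5]
(0.6145, 0.253, 0.18, -84) [0.579, -1.0, 0.01] [-0.0, 0.0, 0.004] rows>= 1.8 -> [0.555 0.107 0.181]
(0.6145, 0.253, 0.18, -84) [0.562, -1.0, 0.01] [-0.0, 0.0, 0.004] rows>= 1.8 -> [0.59  0.192 0.181]
(0.6145, 0.253, 0.18, -84) [0.395, -0.723, 0.006] [-0.0, 0.0, 0.002] rows>= 1.3 -> [0.615 0.253 0.18 ]
```

Emit:
{"api": "apply_moves", "payload": {
  "deltas": [
    [[0.3,-0.5,0],[0,0,0.004],0.2],
    [[0.58,-1.0,0],[0,0,0.004],0.2],
    [[0.58,-1.0,0],[0,0,0.004],0.2]
  ]
}}

```text
time: 38.6
tool_pos: [0.5566, 0.1137, 0.1809]
tool_rot: [[0.991, 0.132, -0.002], [0.132, -0.991, 0.001], [-0.002, -0.002, -1.0]]
force: [-0.4, -0.3, -0.5]
opening: 0.6
finger_force: 0.0
```

Emit:
{"api": "apply_moves", "payload": {
  "deltas": [
    [[0.56,-1.0,0],[0,0,0.004],0.2],
    [[0.56,-1.0,0],[0,0,0.004],0.2],
    [[0.56,-1.0,0],[0,0,0.004],0.2]
  ]
}}

```text
time: 38.9
tool_pos: [0.5905, 0.1986, 0.1806]
tool_rot: [[0.993, 0.12, -0.002], [0.12, -0.993, 0.001], [-0.002, -0.001, -1.0]]
force: [0.1, 0.1, 0.3]
opening: 0.598
finger_force: 0.0
```

Emit:
{"api": "apply_moves", "payload": {
  "deltas": [
    [[0.39,-0.7,0],[0,0,0.002],0.2],
    [[0.39,-0.7,0],[0,0,0.002],0.2],
    [[0.39,-0.7,0],[0,0,0.002],0.2],
    [[0.39,-0.7,0],[0,0,0.002],0.2]
  ]
}}

```text
time: 39.3
tool_pos: [0.6143, 0.2498, 0.1822]
tool_rot: [[0.995, 0.104, -0.001], [0.104, -0.995, -0.002], [-0.001, 0.001, -1.0]]
force: [-0.7, -0.2, 0.4]
opening: 0.6
finger_force: 0.0
```

```bash
python3 - <<'E'
from h import *
look('w17.png'); look(cam='top',minpx=100); s=robot.state(); print(s['tool_pos'],np.round(s['joint_positions'],2))
plan([(.6147,.2535,.11,-84.5),(.6147,.2535,.04,-84.5)])
E
```

```text
[(array([0.6144, 0.2524]), np.float64(5.1), np.float64(0.22)), (array([0.6144, 0.2524]), np.float64(5.2), np.float64(0.22))] zmax 0.0371 0.0042
[(array([0.6152, 0.2545]), np.float64(185.6), np.float64(0.03)), (array([0.6153, 0.2545]), np.float64(7.2), np.float64(0.08))] zmax 0.0395 0.0039
[(array([0.4457, 0.3496]), np.float64(245.9), np.float64(0.01)), (array([0.4457, 0.3496]), np.float64(65.5), np.float64(0.08))] zmax 0.0394 0.0035
[0.61443285 0.24922928 0.18289674] [-0.96  0.84  1.    1.58 -0.76  1.15 -1.25]
(0.6147, 0.2535, 0.11, -84.5) [0.009, -0.053, 0.911] [0.0, 0.0, 0.002] rows>= 1.5 -> [0.615 0.253 0.11 ]
(0.6147, 0.2535, 0.04, -84.5) [0.001, -0.001, 0.875] [0.0, 0.0, 0.0] rows>= 1.4 -> [0.615 0.253 0.04 ]
```

Emit:
{"api": "apply_moves", "payload": {
  "deltas": [
    [[0.01,-0.05,0.5],[0,0,0.002],0.2],
    [[0.01,-0.05,0.9],[0,0,0.002],0.2],
    [[0.01,-0.05,0.9],[0,0,0.002],0.2]
  ]
}}

```text
time: 39.7
tool_pos: [0.6125, 0.2541, 0.1073]
tool_rot: [[0.995, 0.097, -0.006], [0.097, -0.995, -0.002], [-0.007, 0.001, -1.0]]
force: [-0.6, 0.3, -0.1]
opening: 0.599
finger_force: 0.0
```

Emit:
{"api": "apply_moves", "payload": {
  "deltas": [
    [[0,0,0.4],[0,0,0],0.2],
    [[0,0,0.7],[0,0,0],0.2],
    [[0,0,0.84],[0,0,0],0.2],
    [[0,0,0.84],[0,0,0],-1],
    [[0,0,0.84],[0,0,0],-1],
    [[0,0,0.84],[0,0,0],-1],
    [[0,0,0.84],[0,0,0],-1],
    [[0,0,0.84],[0,0,0],-1]
  ]
}}

```text
time: 40.5
tool_pos: [0.6161, 0.2551, 0.0457]
tool_rot: [[0.995, 0.099, 0.002], [0.099, -0.995, 0.001], [0.002, -0.0, -1.0]]
force: [-0.5, -0.4, 7.7]
opening: 0.288
finger_force: 60.8
```

Emit:
{"api": "apply_moves", "payload": {
  "deltas": [
    [[0,0,-0.2],[0,0,0],-1],
    [[0,0,-0.8],[0,0,0],-1],
    [[0,0,-1.0],[0,0,0],-1],
    [[0,0,-1.0],[0,0,0],-1]
  ]
}}

```text
time: 40.9
tool_pos: [0.6168, 0.2552, 0.1281]
tool_rot: [[0.995, 0.099, 0.005], [0.099, -0.995, 0.002], [0.005, -0.001, -1.0]]
force: [-0.2, -0.4, 0.1]
opening: 0.286
finger_force: 59.8
```

```bash
python3 - <<'E'
from h import *
z=np.load('top0.npz'); w=z['w']
q=w[(abs(w[...,0]-.41)<.09)&(abs(w[...,1]+.205)<.13)&(w[...,2]>.035)&(w[...,2]<.055)]; print('rim',rect(q))
f=w[(abs(w[...,0]-.41)<.09)&(abs(w[...,1]+.205)<.13)&(w[...,2]>.002)&(w[...,2]<.008)]; print('floor',rect(f))
plan([(.60,.17,.2,-84.5),(.50,-.04,.2,-86),(.412,-.165,.2,-88)])
E
```

```text
rim (array([ 408.1, -201.4]), array([120.2, 200.6]), 1.8)
floor (array([ 409.9, -205.1]), array([179.4, 259.6]), 0.1)
(0.6, 0.17, 0.2, -84.5) [-0.298, 1.0, -0.869] [-0.0, -0.002, 0.001] rows>= 2.2 -> [0.601 0.173 0.197]
(0.6, 0.17, 0.2, -84.5) [-0.012, 0.038, -0.033] [-0.0, 0.0, -0.0] rows>= 0.1 -> [0.6  0.17 0.2 ]
(0.5, -0.04, 0.2, -86) [-0.6, 1.0, -0.001] [-0.0, 0.0, 0.003] rows>= 1.9 -> [0.56  0.086 0.2  ]
(0.5, -0.04, 0.2, -86) [-0.587, 1.0, -0.001] [-0.0, 0.0, 0.004] rows>= 1.9 -> [0.52  0.002 0.2  ]
(0.5, -0.04, 0.2, -86) [-0.288, 0.506, 0.0] [-0.0, 0.0, 0.001] rows>= 0.9 -> [ 0.5  -0.04  0.2 ]
(0.412, -0.165, 0.2, -88) [-0.816, 1.0, -0.001] [-0.0, 0.0, 0.008] rows>= 2.1 -> [ 0.441 -0.124  0.2  ]
(0.412, -0.165, 0.2, -88) [-0.379, 0.49, 0.0] [-0.0, 0.0, 0.003] rows>= 1.0 -> [ 0.412 -0.165  0.2  ]
```

Emit:
{"api": "apply_moves", "payload": {
  "deltas": [
    [[-0.1,0.3,-0.6],[0,0,0],-1],
    [[-0.3,1.0,-0.9],[0,0,0],-1],
    [[-0.3,1.0,-0.9],[0,0,0],-1],
    [[-0.3,1.0,-0.9],[0,0,0],-1]
  ]
}}

```text
time: 41.3
tool_pos: [0.5991, 0.17, 0.1975]
tool_rot: [[0.996, 0.094, 0.001], [0.094, -0.996, 0.0], [0.001, -0.0, -1.0]]
force: [-0.4, 0.1, -0.5]
opening: 0.291
finger_force: 59.8
```

Emit:
{"api": "apply_moves", "payload": {
  "deltas": [
    [[-0.3,0.5,0],[0,0,0],-1],
    [[-0.6,1.0,0],[0,0,0],-1],
    [[-0.6,1.0,0],[0,0,0],-1]
  ]
}}

```text
time: 41.6
tool_pos: [0.5566, 0.0839, 0.1959]
tool_rot: [[0.996, 0.092, -0.002], [0.092, -0.996, -0.001], [-0.002, 0.001, -1.0]]
force: [0.6, -0.3, -0.4]
opening: 0.287
finger_force: 59.8
```

Emit:
{"api": "apply_moves", "payload": {
  "deltas": [
    [[-0.6,1.0,0],[0,0,0],-1],
    [[-0.6,1.0,0],[0,0,0],-1],
    [[-0.6,1.0,0],[0,0,0],-1]
  ]
}}

```text
time: 41.9
tool_pos: [0.517, 0.0003, 0.196]
tool_rot: [[0.996, 0.092, -0.001], [0.092, -0.996, -0.001], [-0.001, 0.001, -1.0]]
force: [1.2, 0.1, -1.1]
opening: 0.285
finger_force: 59.8
```

Emit:
{"api": "apply_moves", "payload": {
  "deltas": [
    [[-0.7,1.0,0],[0,0,0],-1],
    [[-0.7,1.0,0],[0,0,0],-1],
    [[-0.7,1.0,0],[0,0,0],-1]
  ]
}}

```text
time: 42.2
tool_pos: [0.469, -0.0846, 0.1961]
tool_rot: [[0.996, 0.092, -0.001], [0.092, -0.996, -0.001], [-0.001, 0.001, -1.0]]
force: [-0.2, 0.8, -0.4]
opening: 0.286
finger_force: 59.8
```

Emit:
{"api": "apply_moves", "payload": {
  "deltas": [
    [[-0.5,0.9,0],[0,0,0.01],-1],
    [[-0.5,0.9,0],[0,0,0.01],-1],
    [[-0.5,0.9,0],[0,0,0.01],-1],
    [[-0.5,0.9,0],[0,0,0.01],-1]
  ]
}}

```text
time: 42.6
tool_pos: [0.4395, -0.1555, 0.1955]
tool_rot: [[0.998, 0.067, -0.0], [0.067, -0.998, 0.001], [-0.0, -0.001, -1.0]]
force: [0.8, 1.3, 0.3]
opening: 0.283
finger_force: 59.8
```

```bash
python3 - <<'E'
from h import *
p,d,w,m=cloud('wrist'); save(p,'w18.png'); s=robot.state(); print(s['opening'],np.round(s['joint_positions'],2)); inhand(w,p,d)
plan([(.413,-.155,.12,-87),(.413,-.155,.06,-87)])
E
```

```text
0.28946862443933197 [-0.43  0.54  1.03  2.07 -0.62  0.87 -0.55]
boss 1449 [[-11.7, -14.5, -11.9], [12.7, 11.5, -9.2]]
plate 452 [[-20.1, 1.6, -42.3], [22.1, 12.1, -34.6]]
tcp nest mm 6.961166019745554 -186.99899455337354
(0.413, -0.155, 0.12, -87) [-0.334, -0.02, 0.943] [-0.0, 0.0, 0.005] rows>= 1.6 -> [ 0.413 -0.155  0.12 ]
(0.413, -0.155, 0.06, -87) [0.001, 0.001, 0.75] [-0.0, 0.0, 0.0] rows>= 1.2 -> [ 0.413 -0.155  0.06 ]
```

Emit:
{"api": "apply_moves", "payload": {
  "deltas": [
    [[-0.3,-0.01,0.4],[0,0,0],-1],
    [[-0.3,-0.01,0.9],[0,0,0],-1],
    [[-0.3,-0.01,0.94],[0,0,0],-1],
    [[-0.3,-0.01,0.94],[0,0,0],-1]
  ]
}}

```text
time: 43.05
tool_pos: [0.4155, -0.1562, 0.1205]
tool_rot: [[0.998, 0.069, -0.002], [0.069, -0.998, 0.001], [-0.002, -0.001, -1.0]]
force: [1.0, -0.4, 0.1]
opening: 0.287
finger_force: 59.7
```

Emit:
{"api": "apply_moves", "payload": {
  "deltas": [
    [[0,0,0.4],[0,0,0],-1],
    [[0,0,0.7],[0,0,0],-1],
    [[0,0,0.84],[0,0,0],-1],
    [[0,0,0.84],[0,0,0],-1],
    [[0,0,0.84],[0,0,0],0],
    [[0,0,0.84],[0,0,0],0],
    [[0,0,0.84],[0,0,0],0.1],
    [[0,0,0.5],[0,0,0],0.1]
  ]
}}

```text
time: 43.85
tool_pos: [0.4144, -0.1565, 0.0801]
tool_rot: [[0.998, 0.068, -0.002], [0.068, -0.998, 0.001], [-0.002, -0.001, -1.0]]
force: [0.5, 0.1, 0.6]
opening: 0.551
finger_force: 0.0
```

Emit:
{"api": "apply_moves", "payload": {
  "deltas": [
    [[0,0,-0.5],[0,0,0],0.1],
    [[0,0,-1.0],[0,0,0],0.2],
    [[0,0,-1.0],[0,0,0],0.2]
  ]
}}

```text
time: 44.15
tool_pos: [0.4166, -0.1582, 0.1647]
tool_rot: [[0.998, 0.067, 0.006], [0.067, -0.998, -0.002], [0.006, 0.002, -1.0]]
force: [-0.1, 0.0, -1.1]
opening: 0.597
finger_force: 0.0
```

```bash
python3 - <<'E'
from h import *
p,d,w,m=cloud('wrist'); save(p,'w19.png'); g=green(p)&(w[...,1]<-.05)&(w[...,0]<.5)&(w[...,1]>-.32); print('in box',w[g].mean(0),w[g].max(0))
look(cam='top',minpx=100)
plan([(.44,-.10,.2,-87),(.465,.12,.2,-95),(.4455,.349,.18,-114.5)])
E
```

```text
in box [ 0.41038072 -0.15183342  0.02324255] [ 0.4950063  -0.13539278  0.28189043]
[(array([0.4457, 0.3501]), np.float64(246.9), np.float64(0.04)), (array([0.4457, 0.3502]), np.float64(66.0), np.float64(0.14))] zmax 0.0405 0.0036
(0.44, -0.1, 0.2, -87) [0.355, -0.686, -0.48] [0.0, -0.001, 0.005] rows>= 1.5 -> [ 0.44 -0.1   0.2 ]
(0.465, 0.12, 0.2, -95) [0.168, -1.0, -0.0] [0.0, 0.0, 0.016] rows>= 1.6 -> [ 0.449 -0.019  0.2  ]
(0.465, 0.12, 0.2, -95) [0.116, -1.0, -0.0] [0.0, 0.0, 0.016] rows>= 1.6 -> [0.458 0.061 0.2  ]
(0.465, 0.12, 0.2, -95) [0.049, -0.745, -0.0] [0.0, 0.0, 0.013] rows>= 1.2 -> [0.465 0.12  0.2  ]
(0.4455, 0.349, 0.18, -114.5) [-0.175, -1.0, 0.088] [0.0, 0.0, 0.038] rows>= 1.6 -> [0.458 0.201 0.193]
(0.4455, 0.349, 0.18, -114.5) [-0.301, -1.0, 0.091] [0.0, 0.0, 0.039] rows>= 1.7 -> [0.451 0.284 0.186]
(0.4455, 0.349, 0.18, -114.5) [-0.329, -0.744, 0.071] [0.0, 0.0, 0.031] rows>= 1.3 -> [0.445 0.349 0.18 ]
```

```bash
python3 - <<'E'
from h import *
plan([(.452,-.083,.2,-75),(.456,-.003,.2,-65),(.459,.085,.2,-54),(.4575,.172,.2,-44),(.452,.26,.19,-34),(.4455,.3493,.18,-24.3)])
E
```

```text
(0.452, -0.083, 0.2, -75) [0.519, -0.888, -0.479] [0.0, -0.001, -0.061] rows>= 1.8 -> [ 0.452 -0.083  0.2  ]
(0.456, -0.003, 0.2, -65) [0.306, -0.953, -0.001] [0.0, 0.0, -0.056] rows>= 1.6 -> [ 0.456 -0.003  0.2  ]
(0.459, 0.085, 0.2, -54) [0.498, -0.981, -0.0] [-0.0, 0.0, -0.061] rows>= 1.8 -> [0.459 0.085 0.2  ]
(0.4575, 0.172, 0.2, -44) [0.624, -0.891, -0.001] [-0.0, 0.0, -0.056] rows>= 1.7 -> [0.458 0.172 0.2  ]
(0.452, 0.26, 0.19, -34) [0.745, -0.813, 0.125] [-0.0, 0.0, -0.055] rows>= 1.8 -> [0.452 0.26  0.19 ]
(0.4455, 0.3493, 0.18, -24.3) [0.879, -0.692, 0.124] [-0.0, 0.0, -0.054] rows>= 1.8 -> [0.446 0.349 0.18 ]
```

Emit:
{"api": "apply_moves", "payload": {
  "deltas": [
    [[0.1,-0.1,-0.45],[0,0,-0.03],0.2],
    [[0.52,-0.89,-0.48],[0,0,-0.06],0.2],
    [[0.52,-0.89,-0.48],[0,0,-0.06],0.2],
    [[0.52,-0.89,-0.48],[0,0,-0.06],0.2]
  ]
}}

```text
time: 44.65
tool_pos: [0.4525, -0.0797, 0.198]
tool_rot: [[0.966, 0.259, -0.002], [0.259, -0.966, 0.001], [-0.001, -0.002, -1.0]]
force: [-0.5, 0.2, -0.5]
opening: 0.599
finger_force: 0.0
```

Emit:
{"api": "apply_moves", "payload": {
  "deltas": [
    [[0.31,-0.95,0],[0,0,-0.045],0.2],
    [[0.31,-0.95,0],[0,0,-0.056],0.2],
    [[0.31,-0.95,0],[0,0,-0.056],0.2]
  ]
}}

```text
time: 44.95
tool_pos: [0.4558, 0.0001, 0.1978]
tool_rot: [[0.906, 0.424, -0.003], [0.424, -0.906, 0.001], [-0.002, -0.002, -1.0]]
force: [-0.0, 0.1, -0.6]
opening: 0.603
finger_force: 0.0
```

Emit:
{"api": "apply_moves", "payload": {
  "deltas": [
    [[0.5,-0.98,0],[0,0,-0.045],0.2],
    [[0.5,-0.98,0],[0,0,-0.061],0.2],
    [[0.5,-0.98,0],[0,0,-0.061],0.2]
  ]
}}

```text
time: 45.25
tool_pos: [0.4595, 0.0884, 0.1979]
tool_rot: [[0.808, 0.59, -0.002], [0.59, -0.808, 0.001], [-0.001, -0.002, -1.0]]
force: [0.3, 0.3, -0.7]
opening: 0.599
finger_force: 0.0
```

Emit:
{"api": "apply_moves", "payload": {
  "deltas": [
    [[0.62,-0.89,0],[0,0,-0.045],0.2],
    [[0.62,-0.89,0],[0,0,-0.056],0.2],
    [[0.62,-0.89,0],[0,0,-0.056],0.2]
  ]
}}

```text
time: 45.55
tool_pos: [0.4582, 0.1748, 0.198]
tool_rot: [[0.693, 0.721, -0.001], [0.721, -0.693, 0.0], [-0.001, -0.001, -1.0]]
force: [-0.5, -0.8, -1.2]
opening: 0.601
finger_force: 0.0
```

Emit:
{"api": "apply_moves", "payload": {
  "deltas": [
    [[0.75,-0.81,0.12],[0,0,-0.045],0.2],
    [[0.75,-0.81,0.12],[0,0,-0.055],0.2],
    [[0.75,-0.81,0.12],[0,0,-0.055],0.2]
  ]
}}

```text
time: 45.85
tool_pos: [0.4532, 0.263, 0.1879]
tool_rot: [[0.559, 0.829, -0.002], [0.829, -0.559, 0.0], [-0.001, -0.002, -1.0]]
force: [-0.1, -0.6, 0.2]
opening: 0.603
finger_force: 0.0
```

Emit:
{"api": "apply_moves", "payload": {
  "deltas": [
    [[0.85,-0.66,0.12],[0,0,-0.045],0.2],
    [[0.85,-0.66,0.12],[0,0,-0.054],0.2],
    [[0.85,-0.66,0.12],[0,0,-0.054],0.2],
    [[0.85,-0.66,0.12],[0,0,-0.054],0.2]
  ]
}}

```text
time: 46.25
tool_pos: [0.4491, 0.3437, 0.1792]
tool_rot: [[0.417, 0.909, -0.0], [0.909, -0.417, -0.002], [-0.002, 0.0, -1.0]]
force: [-0.4, -1.0, 0.2]
opening: 0.597
finger_force: 0.0
```

```bash
python3 - <<'E'
from h import *
look('w20.png'); s=robot.state(); print(s['tool_pos'],np.round(s['joint_positions'],2))
plan([(.4452,.3493,.11,-24.3),(.4452,.3493,.042,-24.3)])
E
```

```text
[(array([0.4447, 0.3488]), np.float64(244.7), np.float64(0.44)), (array([0.4447, 0.3488]), np.float64(64.7), np.float64(0.44))] zmax 0.037 0.0027
[0.44933926 0.34291663 0.17953665] [-1.21  0.61  0.76  1.85 -0.53  0.9  -0.63]
(0.4452, 0.3493, 0.11, -24.3) [0.052, -0.081, 0.869] [0.0, 0.001, -0.003] rows>= 1.4 -> [0.445 0.349 0.11 ]
(0.4452, 0.3493, 0.042, -24.3) [-0.001, -0.0, 0.85] [0.0, -0.0, 0.0] rows>= 1.4 -> [0.445 0.349 0.042]
```

Emit:
{"api": "apply_moves", "payload": {
  "deltas": [
    [[0.05,-0.08,0.5],[0,0,-0.003],0.2],
    [[0.05,-0.08,0.87],[0,0,-0.003],0.2],
    [[0.05,-0.08,0.87],[0,0,-0.003],0.2]
  ]
}}

```text
time: 46.6
tool_pos: [0.4433, 0.3487, 0.1076]
tool_rot: [[0.41, 0.912, -0.004], [0.912, -0.41, -0.004], [-0.006, -0.002, -1.0]]
force: [-1.5, 0.6, 0.4]
opening: 0.601
finger_force: 0.0
```

Emit:
{"api": "apply_moves", "payload": {
  "deltas": [
    [[0,0,0.4],[0,0,0],0.2],
    [[0,0,0.7],[0,0,0],0.2],
    [[0,0,0.84],[0,0,0],0.2],
    [[0,0,0.84],[0,0,0],-1],
    [[0,0,0.84],[0,0,0],-1],
    [[0,0,0.84],[0,0,0],-1],
    [[0,0,0.84],[0,0,0],-1],
    [[0,0,0.84],[0,0,0],-1]
  ]
}}

```text
time: 47.4
tool_pos: [0.4453, 0.3519, 0.0446]
tool_rot: [[0.407, 0.913, 0.002], [0.913, -0.407, 0.001], [0.002, 0.001, -1.0]]
force: [0.1, -1.7, 8.8]
opening: 0.29
finger_force: 59.9
```

Emit:
{"api": "apply_moves", "payload": {
  "deltas": [
    [[0,0,-0.2],[0,0,0],-1],
    [[0,0,-0.8],[0,0,0],-1],
    [[0,0,-1.0],[0,0,0],-1],
    [[0,0,-1.0],[0,0,0],-1]
  ]
}}

```text
time: 47.8
tool_pos: [0.4458, 0.3526, 0.1262]
tool_rot: [[0.407, 0.913, 0.004], [0.913, -0.407, 0.003], [0.005, 0.002, -1.0]]
force: [-0.4, -0.0, -0.4]
opening: 0.288
finger_force: 59.1
```

```bash
python3 - <<'E'
from h import *
plan([(.45,.26,.2,-34),(.458,.172,.2,-44),(.459,.085,.2,-54),(.456,-.003,.2,-65),(.452,-.083,.2,-75),(.43,-.165,.2,-82),(.418,-.24,.2,-87)])
E
```

```text
(0.45, 0.26, 0.2, -34) [-1.0, 0.506, -0.898] [0.001, -0.002, 0.054] rows>= 2.3 -> [0.45  0.263 0.198]
(0.45, 0.26, 0.2, -34) [-0.028, 0.02, -0.028] [-0.0, 0.0, 0.001] rows>= 0.1 -> [0.45 0.26 0.2 ]
(0.458, 0.172, 0.2, -44) [-0.857, 0.697, 0.0] [-0.0, 0.001, 0.056] rows>= 1.8 -> [0.458 0.172 0.2  ]
(0.459, 0.085, 0.2, -54) [-0.774, 0.765, -0.002] [-0.0, -0.0, 0.056] rows>= 1.7 -> [0.459 0.085 0.2  ]
(0.456, -0.003, 0.2, -65) [-0.676, 0.868, -0.002] [-0.001, -0.0, 0.061] rows>= 1.8 -> [ 0.456 -0.003  0.2  ]
(0.452, -0.083, 0.2, -75) [-0.467, 0.886, 0.001] [0.0, -0.0, 0.055] rows>= 1.6 -> [ 0.452 -0.083  0.2  ]
(0.43, -0.165, 0.2, -82) [-0.532, 0.918, 0.0] [0.0, -0.0, 0.039] rows>= 1.7 -> [ 0.43  -0.165  0.2  ]
(0.418, -0.24, 0.2, -87) [-0.279, 0.908, 0.001] [0.0, -0.0, 0.028] rows>= 1.5 -> [ 0.418 -0.24   0.2  ]
```

Emit:
{"api": "apply_moves", "payload": {
  "deltas": [
    [[-0.3,0.15,-0.5],[0,0,0.03],-1],
    [[-1.0,0.5,-0.9],[0,0,0.054],-1],
    [[-1.0,0.5,-0.9],[0,0,0.054],-1],
    [[-1.0,0.5,-0.9],[0,0,0.054],-1]
  ]
}}

```text
time: 48.2
tool_pos: [0.449, 0.2596, 0.1963]
tool_rot: [[0.559, 0.829, 0.001], [0.829, -0.559, 0.001], [0.001, 0.001, -1.0]]
force: [-0.2, -0.1, -0.3]
opening: 0.286
finger_force: 59.2
```

Emit:
{"api": "apply_moves", "payload": {
  "deltas": [
    [[-0.86,0.7,0],[0,0,0.045],-1],
    [[-0.86,0.7,0],[0,0,0.056],-1],
    [[-0.86,0.7,0],[0,0,0.056],-1]
  ]
}}

```text
time: 48.5
tool_pos: [0.4567, 0.1698, 0.1948]
tool_rot: [[0.697, 0.717, -0.0], [0.717, -0.697, -0.002], [-0.001, 0.001, -1.0]]
force: [-0.2, -0.6, -0.5]
opening: 0.29
finger_force: 59.2
```

Emit:
{"api": "apply_moves", "payload": {
  "deltas": [
    [[-0.77,0.77,0],[0,0,0.045],-1],
    [[-0.77,0.77,0],[0,0,0.056],-1],
    [[-0.77,0.77,0],[0,0,0.056],-1]
  ]
}}

```text
time: 48.8
tool_pos: [0.4583, 0.0833, 0.1949]
tool_rot: [[0.811, 0.584, -0.0], [0.584, -0.811, -0.001], [-0.001, 0.001, -1.0]]
force: [0.9, 0.5, 0.8]
opening: 0.282
finger_force: 59.2
```

Emit:
{"api": "apply_moves", "payload": {
  "deltas": [
    [[-0.68,0.87,0],[0,0,0.045],-1],
    [[-0.68,0.87,0],[0,0,0.061],-1],
    [[-0.68,0.87,0],[0,0,0.061],-1]
  ]
}}

```text
time: 49.1
tool_pos: [0.4555, -0.0047, 0.195]
tool_rot: [[0.908, 0.419, 0.0], [0.419, -0.908, -0.002], [-0.0, 0.002, -1.0]]
force: [-0.6, -0.1, 0.5]
opening: 0.287
finger_force: 59.3
```

Emit:
{"api": "apply_moves", "payload": {
  "deltas": [
    [[-0.47,0.89,0],[0,0,0.045],-1],
    [[-0.47,0.89,0],[0,0,0.055],-1],
    [[-0.47,0.89,0],[0,0,0.055],-1]
  ]
}}

```text
time: 49.4
tool_pos: [0.452, -0.0841, 0.195]
tool_rot: [[0.966, 0.259, 0.0], [0.259, -0.966, -0.002], [-0.0, 0.002, -1.0]]
force: [0.4, 0.8, -0.4]
opening: 0.286
finger_force: 59.3
```

Emit:
{"api": "apply_moves", "payload": {
  "deltas": [
    [[-0.53,0.92,0],[0,0,0.039],-1],
    [[-0.53,0.92,0],[0,0,0.039],-1],
    [[-0.53,0.92,0],[0,0,0.039],-1]
  ]
}}

```text
time: 49.7
tool_pos: [0.4297, -0.1664, 0.1951]
tool_rot: [[0.99, 0.14, 0.0], [0.14, -0.99, -0.002], [0.0, 0.002, -1.0]]
force: [0.7, 1.3, 0.2]
opening: 0.289
finger_force: 59.4
```

Emit:
{"api": "apply_moves", "payload": {
  "deltas": [
    [[-0.28,0.91,0],[0,0,0.028],-1],
    [[-0.28,0.91,0],[0,0,0.028],-1],
    [[-0.28,0.91,0],[0,0,0.028],-1],
    [[-0.28,0.91,0],[0,0,0.028],-1]
  ]
}}

```text
time: 50.1
tool_pos: [0.4192, -0.2375, 0.1944]
tool_rot: [[0.998, 0.057, -0.001], [0.057, -0.998, 0.001], [-0.001, -0.001, -1.0]]
force: [0.6, 0.7, -0.1]
opening: 0.289
finger_force: 59.4
```

```bash
python3 - <<'E'
from h import *
p,d,w,m=cloud('wrist'); save(p,'w21.png'); s=robot.state(); print(s['opening'],np.round(s['joint_positions'],2)); inhand(w,p,d)
plan([(.412,-.243,.12,-87),(.412,-.243,.055,-87)])
E
```

```text
0.28501909427868166 [-0.23  0.55  1.    2.04 -0.61  0.88 -0.4 ]
boss 1486 [[-12.3, -15.9, -11.5], [12.6, 9.8, -8.1]]
plate 324 [[-19.8, 1.3, -39.5], [21.8, 10.8, -33.7]]
tcp nest mm 85.44489963468699 -219.01250430410093
(0.412, -0.243, 0.12, -87) [-0.094, 0.071, 0.93] [-0.001, 0.0, 0.002] rows>= 1.5 -> [ 0.412 -0.243  0.12 ]
(0.412, -0.243, 0.055, -87) [0.001, -0.001, 0.813] [0.0, 0.0, -0.0] rows>= 1.3 -> [ 0.412 -0.243  0.055]
```

View pics/w21.png

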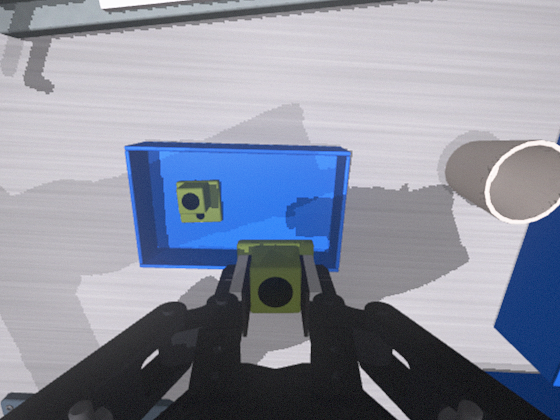

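S1 is upright in the box at pixel (195,200), and S2 is held above the free half. I'll lower and release it.

Emit:
{"api": "apply_moves", "payload": {
  "deltas": [
    [[-0.07,0.07,0.5],[0,0,0],-1],
    [[-0.07,0.07,0.9],[0,0,0],-1],
    [[-0.07,0.07,0.93],[0,0,0],-1],
    [[-0.07,0.07,0.93],[0,0,0],-1]
  ]
}}

```text
time: 50.55
tool_pos: [0.4134, -0.2437, 0.1206]
tool_rot: [[0.998, 0.057, -0.001], [0.057, -0.998, 0.001], [-0.001, -0.001, -1.0]]
force: [-0.2, -0.2, -0.2]
opening: 0.287
finger_force: 59.3
```

Emit:
{"api": "apply_moves", "payload": {
  "deltas": [
    [[0,0,0.4],[0,0,0],-1],
    [[0,0,0.7],[0,0,0],-1],
    [[0,0,0.83],[0,0,0],-1],
    [[0,0,0.83],[0,0,0],-1],
    [[0,0,0.83],[0,0,0],0],
    [[0,0,0.83],[0,0,0],0],
    [[0,0,0.83],[0,0,0],0],
    [[0,0,0.5],[0,0,0],0]
  ]
}}

```text
time: 51.35
tool_pos: [0.4124, -0.2443, 0.0799]
tool_rot: [[0.998, 0.055, -0.002], [0.055, -0.998, 0.001], [-0.002, -0.002, -1.0]]
force: [-0.1, -0.6, 0.5]
opening: 0.502
finger_force: 0.0
```

Emit:
{"api": "apply_moves", "payload": {
  "deltas": [
    [[0,0,-0.5],[0,0,0],0.1],
    [[0,0,-1.0],[0,0,0],0.2],
    [[0,0,-1.0],[0,0,0],0.2]
  ]
}}

```text
time: 51.65
tool_pos: [0.4144, -0.2467, 0.165]
tool_rot: [[0.998, 0.055, 0.006], [0.055, -0.999, -0.003], [0.006, 0.003, -1.0]]
force: [1.3, 0.7, -0.5]
opening: 0.601
finger_force: 0.0
```

Emit:
{"api": "apply_moves", "payload": {
  "deltas": [
    [[0.2,-0.3,-0.6],[0,0,0],0.2],
    [[0.2,-0.3,-0.6],[0,0,0],0.2],
    [[0.2,-0.3,-0.6],[0,0,0],0.2],
    [[0.2,-0.3,-0.6],[0,0,0],0.2]
  ]
}}

```text
time: 52.05
tool_pos: [0.4273, -0.22, 0.2081]
tool_rot: [[0.998, 0.055, -0.0], [0.055, -0.998, 0.0], [-0.0, -0.0, -1.0]]
force: [-0.3, 0.1, -0.6]
opening: 0.602
finger_force: 0.0
```

```bash
python3 - <<'E'
from h import *
p,d,w,m=look(cam='top',minpx=60); save(p,'top3.png'); inest(w,p,d); handle()
z0=np.load('top0.npz')['p']; o=np.abs(p.astype(int)-z0).sum(-1)>90
print([tuple(s) for s in cv2.connectedComponentsWithStats(o.astype(np.uint8))[2][1:] if s[4]>40])
E
```

```text
nest blob 562 box [[33.0, -15.0, 4.0], [162.0, 21.0, 39.0]] bosstop 240 [97.  -1.  35.4]
lever angle from home 0.13837918761745138 349
t 52.15 tcp hinge-rel 170.01786062233077 -209.03337887365666 F nest -0.47957094034248515 -0.17747228558882855 open 0.5962873491965532 q [-0.29  0.54  1.03  2.02 -0.59  0.91 -0.46]
[(np.int32(0), np.int32(70), np.int32(560), np.int32(350), np.int32(106177)), (np.int32(262), np.int32(122), np.int32(34), np.int32(31), np.int32(651)), (np.int32(127), np.int32(182), np.int32(28), np.int32(23), np.int32(213)), (np.int32(168), np.int32(185), np.int32(9), np.int32(9), np.int32(42)), (np.int32(302), np.int32(187), np.int32(22), np.int32(26), np.int32(486)), (np.int32(324), np.int32(191), np.int32(16), np.int32(14), np.int32(153)), (np.int32(339), np.int32(190), np.int32(34), np.int32(14), np.int32(223)), (np.int32(373), np.int32(191), np.int32(29), np.int32(13), np.int32(307)), (np.int32(363), np.int32(192), np.int32(7), np.int32(8), np.int32(41)), (np.int32(167), np.int32(195), np.int32(15), np.int32(8), np.int32(75)), (np.int32(270), np.int32(207), np.int32(96), np.int32(15), np.int32(350)), (np.int32(140), np.int32(208), np.int32(35), np.int32(26), np.int32(728)), (np.int32(367), np.int32(214), np.int32(36), np.int32(4), np.int32(54)), (np.int32(152), np.int32(237), np.int32(29), np.int32(27), np.int32(248)), (np.int32(120), np.int32(242), np.int32(25), np.int32(21), np.int32(192)), (np.int32(193), np.int32(246), np.int32(29), np.int32(25), np.int32(256)), (np.int32(391), np.int32(314), np.int32(25), np.int32(10), np.int32(71)), (np.int32(323), np.int32(366), np.int32(13), np.int32(11), np.int32(45)), (np.int32(241), np.int32(398), np.int32(21), np.int32(9), np.int32(45)), (np.int32(211), np.int32(414), np.int32(19), np.int32(6), np.int32(67))]
```

View pics/top3.png

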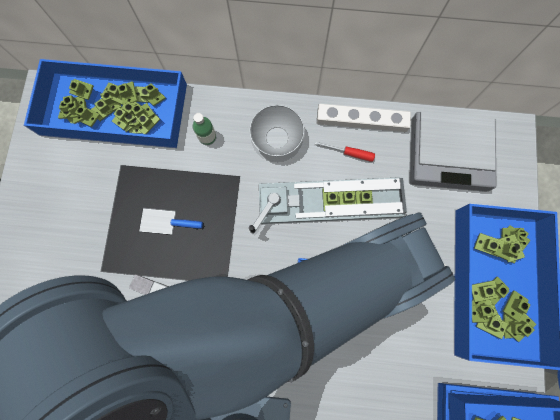

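The mat is empty and three bosses sit in the track at about (331–367,197). The lever is home at (252,229). I'll check the box quickly and hand in.

```bash
python3 - <<'E'
from h import *
p,d,w,m=cloud('side'); g=green(p)&(w[...,0]>.34)&(w[...,0]<.48)&(w[...,1]<-.09)&(w[...,1]>-.31)&(w[...,2]<.07)
n,l=cv2.connectedComponents(g.astype(np.uint8))
for i in range(1,n):
    P=w[l==i]
    if len(P)>30: print(len(P),P.mean(0).round(3),P.max(0).round(3))
p,d,w,m=cloud('wrist'); g=green(p)&(w[...,0]>.34)&(w[...,0]<.48)&(w[...,1]<-.09)&(w[...,1]>-.31)&(w[...,2]<.07)
n,l=cv2.connectedComponents(g.astype(np.uint8))
for i in range(1,n):
    P=w[l==i]
    if len(P)>30: print('wrist',len(P),P.mean(0).round(3),P.max(0).round(3))
print(robot.state()['opening'])
print(robot.finish_job())
E
```

```text
230 [ 0.404 -0.163  0.023] [ 0.425 -0.139  0.043]
232 [ 0.399 -0.252  0.021] [ 0.421 -0.227  0.043]
wrist 740 [ 0.405 -0.159  0.025] [ 0.428 -0.136  0.041]
wrist 45 [ 0.427 -0.173  0.011] [ 0.429 -0.165  0.016]
wrist 561 [ 0.398 -0.244  0.013] [ 0.425 -0.224  0.04 ]
0.5989826619880998
the job is handed in; nothing more can be done
None
```

The job is handed in after about 52 s of robot time: the last camera checks showed all three whole brackets in the track, both short ones in the scrap box, the lever home and the mat clear; the judge's verdict was not returned.

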